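Stow the beads and lock the bayonet lid of the bead jar

ROBOT

A 7-joint arm with a two-finger parallel gripper is mounted at the origin on the work surface. World frame = base frame: x ahead of the robot, y to its left, z up, the work surface at z = 0. Lengths are in m, angles in rad, forces in N, time in s.
With the tool pointing down it reaches from about 0.4 to 0.925 m from the base axis. Payload 5.6 kg.
Tool frame: the origin (TCP) lies at the very end of the fingers, on their centre line; the grasp point (between the pads) lies 19 mm behind it (manip.hold_point_z is the distance from the TCP to the grasp point, in m); z points along the fingers, y is the direction in which the jaws open and shut (so a half turn about z gives the same grasp; the last joint's range is limited). The gripper opens to 85 mm and grips with 20 to 120 N. Pads are 22 mm wide; open, the fingers measure 114 mm over their backs; the gripper's body (76 mm by 85 mm) begins 54 mm behind the grasp point. The pads swing forward as they close: fully open they stand 13 mm farther back than shut.
Start: joints at [1.092, 0.468, -0.012, 1.603, 0.006, 1.071, -0.056], TCP at [0.274, -0.589, 0.231] pointing down, gripper open.
Joint ranges: [-2.53, 2.53], [-0.31, 2.02], [-1.57, 1.55], [0.28, 2.44], [-1.29, 4.43], [0.15, 1.84], [-2.92, 2.92]. Speed limits (rad/s): [2.57, 2.57, 3.14, 3.14, 3.14, 3.14, 3.14].

INTERFACE

Orientations are given as a unit quaternion [w, x, y, z].
In Python, from station import manip, optics, workorder gives the robot as it stands. The module is installed in compiled form; this text tells all that it offers.
- The arm moves only by the tool move_arm, never from a script. Its argument "moves" is a list of rows, each an object of numbers: "tx", "ty", "tz": the shift along the tool's x, y, z in cm; "wx", "wy", "wz": the turn, a rotation vector about the tool's x, y, z in degrees. A call has exactly 10 rows; each row is the pose to reach, as a shift and turn from the pose commanded when the call began, along the tool's axes at that moment; what a row does not reach only later rows make up. A row lasts 1/8 s, in which the tool goes at most 62.5 mm and 10.7 degrees, less where a joint would pass 70% of its speed; a pose out of reach is approached as far as the arm can. A call with a gripper value outside its range is refused whole. "claw" is the finger opening in cm, from 0 to 8.54, set as the call begins (left out, the last holds). The fingers move at their own pace and stop on an object; "force" is the grip in N (left out, the last holds). Time passes only in rows, so rows that repeat a pose let the fingers close, or fill a call up. It gives the time, the measured TCP pose, the force and the opening at its end, in the units of the state.
- manip.observe(): the state, without advancing time (a new reading comes with each control period).
- optics.read_camera(name): name is "scene" or "top" or "wrist"; returns the picture (480x640x3 uint8, red, green, blue); there is no depth.
- optics.calibration(name): a dict with "fx", "fy", "cx", "cy" (pixels), "view" (4x4, takes a point from world to camera coordinates); the wrist camera has in their place "tool_from_camera" (4x4, takes a point from camera to tool coordinates, whose origin is the TCP and whose axes are the flange's). Camera axes: x right, y up, looking along -z (the intrinsics and any distortion apply to the point x, -y, -z); pixel columns grow to the right and rows downward; lengths in m; the calibration is good to about 2 mm. The wrist camera is an equidistant fisheye: a pixel r from the principal point sees the ray r / f radians off the axis. A picture is of the moment at which its call begins: read the wrist's pose just before it. calibration takes no time and is no camera call.
- workorder.job_done(): hands the job in, once; it reports no verdict.
The state is a dict: "time": time; "qpos": joint angles; "qd": joint speeds; "joint_efforts": joint torques, N m; "ee_pos": TCP position; "orientation": TCP orientation; "ft_force": force on the tool from outside, world axes, zero at the start; "wrist_torque": the same for the moment, N m; "finger_gap": finger opening in m.
Only numpy, scipy, OpenCV 4.12 (cv2) and the standard library are available. Lean on these libraries where they do the work, as an engineer would, in place of code of your own. Each camera call takes 0.05 s, during which the arm holds its last target.

TASK

Put the two loose acacia beads from the counting board into the bead jar, then close the jar with the lid that has two lugs: line the lugs up with the slots in the collar, push the lid down against the spring, and turn it clockwise (seen from above) as far as it goes, so that it stays locked when you let go. Leave everything else on the counter standing where it is.

Things in the scene. Friction and masses are not known exactly. Their poses are not given: they have to be found in the camera images.
- jar_mouth (a point): Centre of the bead jar's mouth, at the top of its brass collar, 105 mm above the counter. A dark round wooden pot 96 mm across, fixed to the counter (base plate 130 mm square, 3 mm thick). The collar is 8 mm thick with a 63 mm round opening and two opposite slots, 21 mm wide at the narrowest, open outward. The point's x axis points along the slots (one at +x, one at -x), z up.
- jar_stop (a point): Point in the channel under the collar, 36 mm from the jar's axis and 15 mm below the mouth, where the middle of a lug comes to rest when the lid is locked: 70 degrees (1.22 rad) clockwise, seen from above, from the slot at the jar's +x (the other lug ends opposite). A stop ends the turn there; turning the other way out of the slots is blocked. Same axes as jar_mouth.
- spring_ring (a joint): Travel (m, 0 = up, 0.012 = bottomed) of the flat steel ring (hole 48 mm, outside 76 mm) on a spring inside the jar, its top 9 mm below the mouth when up. The lid presses on it; 4 N starts it, 8 N bottoms it. Lugs are free to turn under the collar from 0.006 on. Beads drop through its hole into the jar, whose floor is 99 mm below the mouth.
- lid_grip (a point): Point on the axis of the bayonet lid, in its square knob, 48 mm above the lid's underside: the place to grip. The wooden lid is a disc 59 mm across, 24 mm thick; the knob on top is 28 x 28 mm and 40 mm tall, its sides parallel to the lid's x and y axes. z up. Stands on its underside on the counter. About 0.12 kg. Above the jar's mouth: 39 mm when resting in the slots, 33 mm when locked.
- lid_lug (a point): Middle of the lug at the lid's +x, 34 mm from its axis, 3.5 mm above its underside. The lid has two flat brass lugs on opposite sides, along its +x and -x, flush with the underside, 14 mm wide, 7 mm thick, 76 mm over both; either way round fits the jar. Same axes as lid_grip. The lugs can turn under the collar once lid_grip is less than 33 mm above the mouth (27 mm: spring bottomed).
- bead_a_mid (a point): Centre of a turned acacia bead, a dark wooden barrel 38 mm across and 34 mm tall, standing on a flat end (z up) on the counting board. About 25 g.
- bead_b_mid (a point): Centre of the other, equal acacia bead, also standing on the counting board.
- tall_abacus_foot (a point): Bystander: centre of the underside of the abacus that stands on edge beside the bayonet lid: 135 mm tall, 170 mm long along its y axis, 22 mm thick along x, on two feet 60 mm long along x and 15 mm high near its ends.
- red_abacus_foot (a point): Bystander: centre of the underside of the red-beaded pine abacus lying flat, 100 mm (x) by 140 mm (y), 24 mm high.
- board_foot (a point): Bystander: centre of the underside of the olive-wood counting board, a slab 130 mm (x) by 200 mm (y), 18 mm thick, on which the beads and the brass weight stand.
- weight_foot (a point): Bystander: centre of the underside of the squat brass weight, 42 mm across and 46 mm tall, standing on the counting board between the beads.
- plain_lid_foot (a point): Bystander: centre of the underside of a plain round lid without lugs, 60 mm across, 16 mm thick, with a round knob to 38 mm height. It is not the jar's lid.
- cup_foot (a point): Bystander: centre of the underside of a clay cup, 60 mm across, 70 mm tall.
Mind the look-alikes: they are no part of the job. Leave any green or white look-alike of the part that bears bead_a_mid alone.

How it is judged:
On the way, in this order (a step that is already met when the one before it is completed fails the run):
1. both beads are inside the jar (horizontal distance between each of bead_a_mid, bead_b_mid and jar_mouth below 0.035 m and z of each of bead_a_mid, bead_b_mid in the frame of jar_mouth below -0.02 m), for 0.2 s.
2. the lid is in the collar, pushed down so that its lugs are under it (horizontal distance between lid_grip and jar_mouth below 0.006 m and z of lid_grip in the frame of jar_mouth below 0.0345 m), for 0.1 s.
At the end, for the whole second after the job is handed in: Both beads are inside the jar (centres at least 20 mm below its mouth), and the lid sits level and centred (within 6 mm) in the collar, its grip point less than 35.5 mm above the mouth, turned at least 60 degrees (1.05 rad) clockwise from the slots, released and staying there (all of step 1 and horizontal distance between lid_grip and jar_mouth below 0.006 m and z of lid_grip in the frame of jar_mouth between 0.025 and 0.0355 m and angle between lid_grip's own z axis and vertical below 0.08 rad and angle between the x axis of lid_grip and the x axis of jar_mouth, either way round above 1.05 rad); the robot touches nothing.
It fails at once if a bystander (either abacus, the counting board, the brass weight, the plain lid or the cup) is shifted more than 30 mm (distance of any of tall_abacus_foot, red_abacus_foot, board_foot, weight_foot, plain_lid_foot, cup_foot from where it was at the start of the episode above 0.03 m).
It fails at once if a bystander is tipped more than 20 degrees (angle between any of tall_abacus_foot, red_abacus_foot, board_foot, weight_foot, plain_lid_foot, cup_foot's own z axis and vertical above 0.35 rad).
It also fails if it takes over 70 s, if anything falls off the work surface, if the arm or the gripper's body presses on something with over 40 N, if the wrist force passes 120 N, or if a joint passes its speed limit or range.

## Working session

There is one attempt and no reset: what is moved stays moved. The work goes in short steps, Python scripts to look and compute and a tool call to move; the robot and the scene stay as the last step left them, time stands still between calls to the robot, and variables do not carry over. Pictures are saved under pics/ and viewed, and the job is handed in when it is done.

Besides the shell and the picture viewer there is one more tool, called after "Call:" by a JSON object that holds its "api" and its "payload", one argument or row to a line. move_arm: Moves the arm, as the interface text tells. Its arguments: {"type":"object","properties":{"moves":{"type":"array"},"claw":{"type":"number"},"force":{"type":"number"}},"required":["moves"]}

```bash
mkdir -p pics; python3 - <<'E'
from station import manip, optics
import cv2
s=manip.observe(); print(s)
for n in ["scene","top","wrist"]:
    im=optics.read_camera(n); cv2.imwrite(f"pics/{n}0.png",im[:,:,::-1]); print(n,optics.calibration(n))
E
```

```text
{'time': 0.0, 'qpos': array([ 1.09201355,  0.4684371 , -0.0116121 ,  1.60361445,  0.00601061,
        1.07139171, -0.05630685]), 'qd': array([-9.02349104e-04, -6.37974707e-05, -1.55193801e-03,  2.59349481e-04,
        2.02658322e-04, -1.01809729e-03, -1.73574420e-03]), 'joint_efforts': array([ 6.21132422e-04, -5.32385159e+01,  2.15394341e-02, -2.51301903e+01,
        1.13305738e-02,  7.73451378e-03,  1.99641647e-05]), 'ee_pos': array([ 0.27408451, -0.58877587,  0.23030325]), 'orientation': array([-8.70173756e-04,  9.76361252e-01,  2.16143194e-01, -2.59592312e-04]), 'ft_force': array([-0.03454633, -0.46175445, -0.26797319]), 'wrist_torque': array([-0.03717255, -0.03408442, -0.00722984]), 'finger_gap': 0.08534832787199037}
scene {'fx': 454.1079111216794, 'fy': 454.1079111216794, 'cx': 319.5558331203441, 'cy': 238.29487506076842, 'view': array([[ 0.46783104,  0.88381604,  0.00182517, -0.26331425],
       [-0.52790839,  0.27778074,  0.80258993,  0.20923646],
       [ 0.70883485, -0.37644   ,  0.59652836, -1.27480952],
       [ 0.        ,  0.        ,  0.        ,  1.        ]])}
top {'fx': 493.4955783858586, 'fy': 493.4955783858586, 'cx': 325.6932872045186, 'cy': 241.99974656468672, 'view': array([[ 0.01149074, -0.99990254,  0.00792866, -0.01540842],
       [ 0.98377789,  0.01272433,  0.17893898, -0.57332338],
       [-0.17902243,  0.00574389,  0.98382823, -1.00743326],
       [ 0.        ,  0.        ,  0.        ,  1.        ]])}
wrist {'fx': 371.64829954431775, 'fy': 371.64829954431775, 'cx': 320.08435400866296, 'cy': 244.71077906872526, 'tool_from_camera': array([[ 9.44462214e-04,  9.57253871e-01,  2.89247533e-01,
         7.34082910e-02],
       [ 9.99999366e-01, -7.26718087e-04, -8.60190272e-04,
         7.56885041e-04],
       [-6.13219054e-04,  2.89248162e-01, -9.57253950e-01,
        -1.41595945e-01],
       [ 0.00000000e+00,  0.00000000e+00,  0.00000000e+00,
         1.00000000e+00]])}
```

View pics/scene0.png

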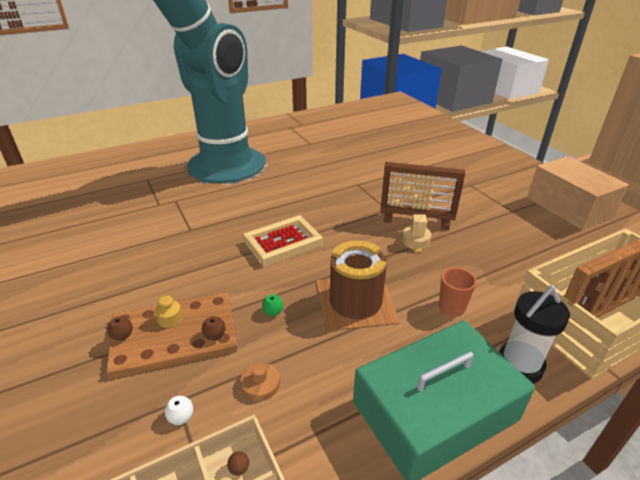

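View pics/top0.png

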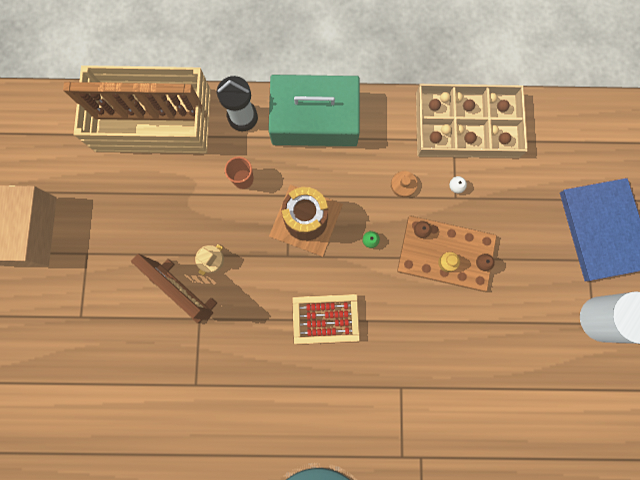

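View pics/wrist0.png

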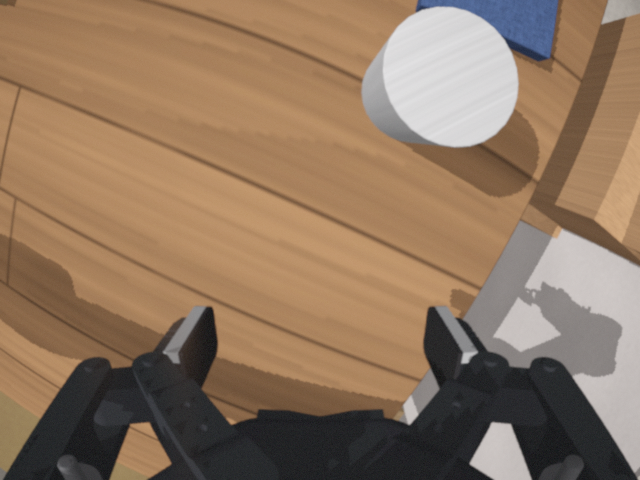

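The top view shows the beads at (423,229) and (486,262) on the board. The brass weight is at (451,261), the jar at (305,212), and the lid with knob and lugs at (208,259) beside the tall abacus. Look-alikes: green bead (371,240), white bead (458,185), beads in the tray (top right) and the plain lid (405,184). I'll enlarge to confirm.

```bash
python3 - <<'E'
import cv2, numpy as np
t=cv2.imread("pics/top0.png"); s=cv2.imread("pics/scene0.png")
def c(im,x,y,w,h,k): return cv2.resize(im[y:y+h,x:x+w],None,fx=k,fy=k,interpolation=cv2.INTER_CUBIC)
cv2.imwrite("pics/c1.png",c(t,390,200,120,100,6))
cv2.imwrite("pics/c2.png",c(t,120,180,225,150,3.5))
cv2.imwrite("pics/c2b.png",c(t,265,170,80,80,7))
cv2.imwrite("pics/c2c.png",c(t,175,230,60,60,9))
cv2.imwrite("pics/c3.png",c(s,320,150,160,180,3.3))
E
```

```text
(no output)
```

View pics/c1.png

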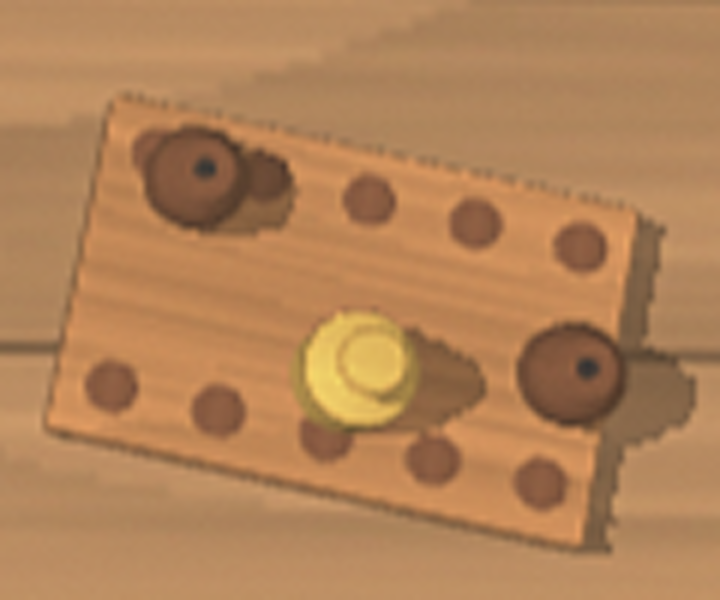

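View pics/c2b.png

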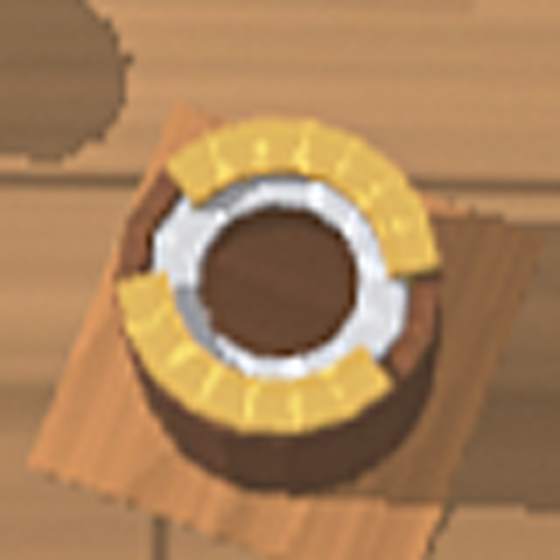

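View pics/c2c.png

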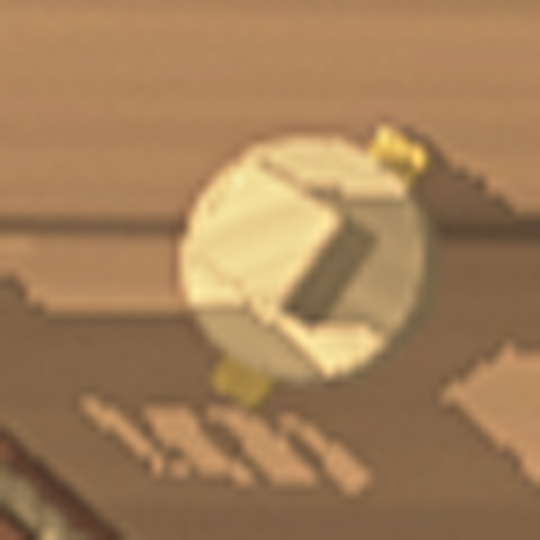

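View pics/c3.png

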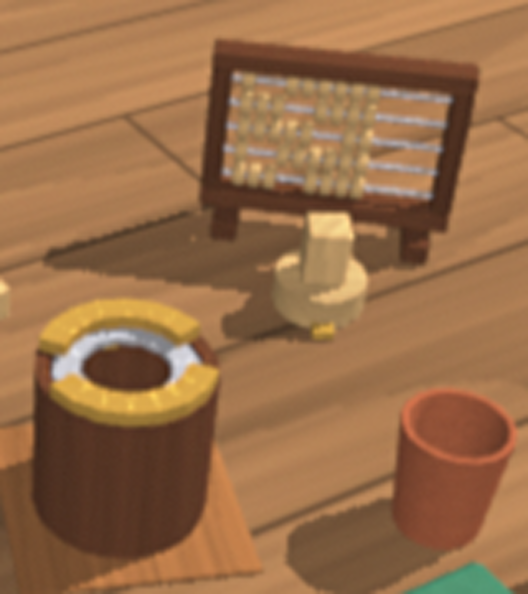

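View pics/c2.png

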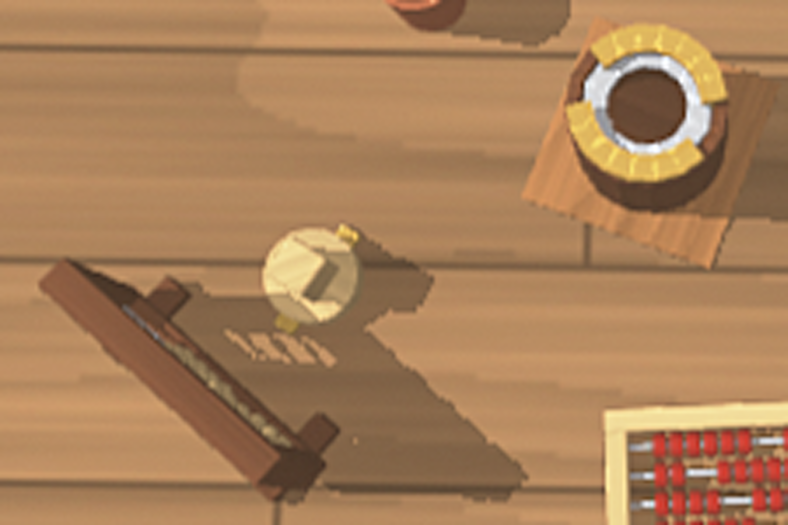

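```bash
cat > h.py <<'E'
import numpy as np, cv2
from scipy.spatial.transform import Rotation as Ro
from station import manip, optics
def ray(name,u,v,pose=None):
    c=optics.calibration(name)
    x=(u-c['cx'])/c['fx']; y=(v-c['cy'])/c['fy']
    if name!='wrist':
        V=c['view']; d=np.array([x,-y,-1.]); R=V[:3,:3]
        return -R.T@V[:3,3], R.T@d
    r=np.hypot(x,y); s=np.sin(r)/r if r>1e-9 else 1
    d=np.array([x*s,-y*s,-np.cos(r)]); T=c['tool_from_camera']
    p,q=pose; Rw=rot(q)
    return Rw@T[:3,3]+p, Rw@(T[:3,:3]@d)
def rot(q): return Ro.from_quat([q[1],q[2],q[3],q[0]]).as_matrix()
def at(name,u,v,z,pose=None):
    o,d=ray(name,u,v,pose); return (o+d*(z-o[2])/d[2])
def proj(name,P,pose=None):
    c=optics.calibration(name); P=np.asarray(P,float)
    if name!='wrist':
        X=c['view'][:3,:3]@P+c['view'][:3,3]; x,y,z=X[0],-X[1],-X[2]
        return np.array([c['cx']+c['fx']*x/z,c['cy']+c['fy']*y/z])
    p,q=pose; T=c['tool_from_camera']; X=T[:3,:3].T@(rot(q).T@(P-p)-T[:3,3])
    x,y,z=X[0],-X[1],-X[2]; h=np.hypot(x,y); r=np.arctan2(h,z)
    return np.array([c['cx']+c['fx']*r*x/h,c['cy']+c['fy']*r*y/h])
def snap(name,f):
    s=manip.observe(); im=optics.read_camera(name)[:,:,::-1]; cv2.imwrite(f,im)
    np.savez(f+'.npz',p=s['ee_pos'],q=s['orientation']); return im,(s['ee_pos'],s['orientation'])
def pose(f):
    d=np.load(f+'.npz'); return d['p'],d['q']
def state():
    s=manip.observe(); R=rot(s['orientation'])
    print('t',round(s['time'],2),'p',s['ee_pos'].round(4),'x',R[:,0].round(3),'z',R[:,2].round(3),'gap',round(s['finger_gap'],4),'F',s['ft_force'].round(1),'q',s['qpos'].round(2)); return s
def delta(P,xdir_deg):
    """print tool-axis shift (cm) and wz (deg) to get TCP to P with tool x heading xdir_deg, tool down"""
    s=manip.observe(); R=rot(s['orientation']); d=R.T@(np.asarray(P)-s['ee_pos'])*100
    a=np.radians(xdir_deg); Rt=np.array([[np.cos(a),np.sin(a),0],[np.sin(a),-np.cos(a),0],[0,0,-1]]).T
    Rt=np.column_stack([[np.cos(a),np.sin(a),0],[np.sin(a),-np.cos(a),0],[0,0,-1]])
    w=np.degrees(Ro.from_matrix(R.T@Rt).as_rotvec()); print('d cm',d.round(2),'w deg',w.round(2))
E
cat > a.py <<'E'
from h import *
o,_=ray('top',320,240); print('cam',o)
T=lambda x,y,z:at('top',x,y,z).round(4)
c=lambda x,y,x0,y0,k:(x/k+x0,y/k+y0)
print('beadA',T(*c(195,178,390,200,6),.037),T(*c(205,167,390,200,6),.052))
print('beadB',T(*c(571,373,390,200,6),.037),T(*c(588,367,390,200,6),.052))
print('weight',T(*c(375,358,390,200,6),.064))
J=T(*c(279,276,265,170,7),.105);print('jar',J,T(*c(278,280,265,170,7),.096))
for a in [((177.5,235),(375,313)),((143,224),(416,326))]:
    A,B=[T(*c(*q,265,170,7),.105) for q in a]; print('slot',A,B,(A+B)/2,np.degrees(np.arctan2((B-A)[1],(B-A)[0])))
print('lid disc',T(*c(308,258,175,230,9),.024))
A,B=T(*c(402,150,175,230,9),.0035),T(*c(240,385,175,230,9),.0035);print('lugs',A,B,(A+B)/2,np.linalg.norm(A-B),np.degrees(np.arctan2((A-B)[1],(A-B)[0])))
for q in [(260,162),(345,215),(285,303),(190,255)]: print('knob',T(*c(*q,175,230,9),.064))
k=lambda x,y:c(x,y,120,180,3.5)
for q in [(40,283),(68,260),(325,465),(275,498)]: print('abac top',T(*k(*q),.135))
for q in [(185,295),(338,425)]: print('abac foot end',T(*k(*q),.01))
print('scene proj check jar', proj('scene',J), 'beads',proj('scene',T(*c(195,178,390,200,6),.037)),proj('scene',T(*c(571,373,390,200,6),.037)))
E
python3 a.py
```

```text
cam [ 0.38384677 -0.00232517  1.09385334]
beadA [ 0.6064 -0.2202  0.037 ] [ 0.6073 -0.2208  0.052 ]
beadB [ 0.5362 -0.3545  0.037 ] [ 0.5363 -0.3556  0.052 ]
weight [ 0.5368 -0.2765  0.064 ]
jar [0.6314 0.0356 0.105 ] [0.6325 0.0362 0.096 ]
slot [0.6435 0.0658 0.105 ] [0.6206 0.0072 0.105 ] [0.63205 0.0365  0.105  ] -111.3448117004866
slot [0.6467 0.076  0.105 ] [ 0.6169 -0.0049  0.105 ] [0.6318  0.03555 0.105  ] -110.22157732201703
lid disc [0.5382 0.2456 0.024 ]
lugs [0.5686 0.2285 0.0035] [0.5094 0.2654 0.0035] [0.539   0.24695 0.0035 ] 0.06975851202541526 -31.935733305283954
knob [0.555  0.2488 0.064 ]
knob [0.5427 0.2282 0.064 ]
knob [0.5218 0.2411 0.064 ]
knob [0.5328 0.2639 0.064 ]
abac top [0.5159 0.3714 0.135 ]
abac top [0.5291 0.3569 0.135 ]
abac top [0.4172 0.2073 0.135 ]
abac top [0.399  0.2336 0.135 ]
abac foot end [0.5267 0.3283 0.01  ]
abac foot end [0.4463 0.2278 0.01  ]
scene proj check jar [356.75320856 255.76069944] beads [212.67584046 325.65361326] [119.46890719 325.89924828]
```

Call:
{"api": "move_arm", "payload": {
  "moves": [
    {"tx": 4, "ty": -4.5, "tz": -1},
    {"tx": 7.5, "ty": -9, "tz": -2},
    {"tx": 11.3, "ty": -13.4, "tz": -2},
    {"tx": 16, "ty": -13.4, "tz": 0, "wz": -5},
    {"tx": 21, "ty": -12.6, "tz": 3, "wz": -10},
    {"tx": 26, "ty": -11.8, "tz": 5, "wz": -15},
    {"tx": 31, "ty": -11, "tz": 7, "wz": -20},
    {"tx": 33.7, "ty": -10.1, "tz": 10, "wz": -25},
    {"tx": 33.7, "ty": -10.1, "tz": 10, "wz": -25},
    {"tx": 33.7, "ty": -10.1, "tz": 10, "wz": -25}
  ],
  "claw": 6.2,
  "force": 30
}}

```text
validation failed for argument at $.mo...
```

```bash
python3 - <<'E'
from h import *
state(); im,ps=snap('wrist','pics/w1.png'); print(proj('wrist',[.5365,-.355,.035],ps))
E
```

```text
t 0.15 p [ 0.2742 -0.5889  0.2305] x [ 0.907  0.422 -0.   ] z [-0.001  0.001 -1.   ] gap 0.0853 F [-0.1 -0.4  0.1] q [ 1.09  0.47 -0.01  1.6   0.01  1.07 -0.06]
[ 218.77833669 -103.32718203]
```

View pics/w1.png

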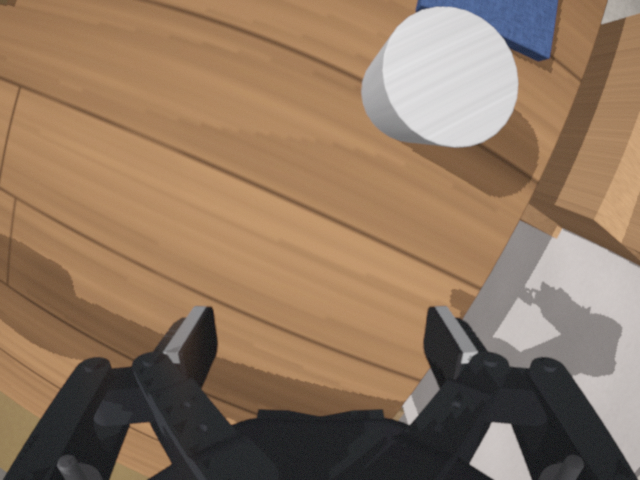

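Call:
{"api": "move_arm", "payload": {
  "moves": [
    {"tx": 4, "ty": -4.5, "tz": -1, "wx": 0, "wy": 0, "wz": 0},
    {"tx": 7.5, "ty": -9, "tz": -2, "wx": 0, "wy": 0, "wz": 0},
    {"tx": 11.3, "ty": -13.4, "tz": -2, "wx": 0, "wy": 0, "wz": 0},
    {"tx": 16, "ty": -13.4, "tz": 0, "wx": 0, "wy": 0, "wz": -5},
    {"tx": 21, "ty": -12.6, "tz": 3, "wx": 0, "wy": 0, "wz": -10},
    {"tx": 26, "ty": -11.8, "tz": 5, "wx": 0, "wy": 0, "wz": -15},
    {"tx": 31, "ty": -11, "tz": 7, "wx": 0, "wy": 0, "wz": -20},
    {"tx": 33.7, "ty": -10.1, "tz": 10, "wx": 0, "wy": 0, "wz": -25},
    {"tx": 33.7, "ty": -10.1, "tz": 10, "wx": 0, "wy": 0, "wz": -25},
    {"tx": 33.7, "ty": -10.1, "tz": 10, "wx": 0, "wy": 0, "wz": -25}
  ],
  "claw": 6.2,
  "force": 30
}}

```text
time: 1.45
ee_pos: [0.5364, -0.3562, 0.1314]
orientation: [0.0, 0.907, 0.422, -0.0]
ft_force: [-0.6, 0.2, 0.2]
finger_gap: 0.0617
```

```bash
python3 - <<'E'
from h import *
state(); im,ps=snap('wrist','pics/w2.png'); print(proj('wrist',[.5365,-.355,.035],ps),proj('wrist',[.5365,-.355,.052],ps))
E
```

```text
t 1.45 p [ 0.5364 -0.3562  0.1314] x [ 0.645  0.765 -0.001] z [-0.001 -0.    -1.   ] gap 0.0617 F [-0.6  0.2  0.2] q [ 0.68  0.58 -0.2   1.68  0.14  0.89 -0.28]
[317.97118645 244.88384776] [317.82986329 252.7856407 ]
```

View pics/w2.png

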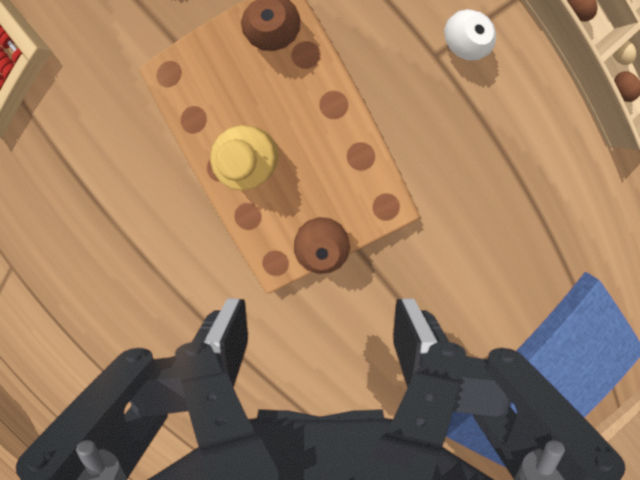

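The bead sits at (321,245), hole (321.5,254), within 4 px of prediction. I'll refine and work out the descent.

```bash
python3 - <<'E'
from h import *
ps=pose('pics/w2.png')
B=at('wrist',321.5,253.5,.052,ps); print(B, at('wrist',321.5,245,.036,ps)); print('A',at('wrist',267,15,.052,ps),at('wrist',270,24,.036,ps))
delta([B[0],B[1],.019],50)
s=manip.observe()
print('jar?')
E
```

```text
[ 0.53795395 -0.35683841  0.052     ] [ 0.53844709 -0.35634716  0.036     ]
A [ 0.60841092 -0.22292643  0.052     ] [ 0.60753628 -0.22357136  0.036     ]
d cm [ 0.09  0.12 11.31] w deg [ 0.05  0.05 -0.16]
jar?
```

Call:
{"api": "move_arm", "payload": {
  "moves": [
    {"tx": 0.1, "ty": 0.1, "tz": 2, "wx": 0, "wy": 0, "wz": 0},
    {"tx": 0.1, "ty": 0.1, "tz": 4, "wx": 0, "wy": 0, "wz": 0},
    {"tx": 0.1, "ty": 0.1, "tz": 6, "wx": 0, "wy": 0, "wz": 0},
    {"tx": 0.1, "ty": 0.1, "tz": 8, "wx": 0, "wy": 0, "wz": 0},
    {"tx": 0.1, "ty": 0.1, "tz": 9.5, "wx": 0, "wy": 0, "wz": 0},
    {"tx": 0.1, "ty": 0.1, "tz": 10.5, "wx": 0, "wy": 0, "wz": 0},
    {"tx": 0.1, "ty": 0.1, "tz": 11.1, "wx": 0, "wy": 0, "wz": 0},
    {"tx": 0.1, "ty": 0.1, "tz": 11.1, "wx": 0, "wy": 0, "wz": 0},
    {"tx": 0.1, "ty": 0.1, "tz": 11.1, "wx": 0, "wy": 0, "wz": 0},
    {"tx": 0.1, "ty": 0.1, "tz": 11.1, "wx": 0, "wy": 0, "wz": 0}
  ]
}}

```text
time: 2.75
ee_pos: [0.539, -0.3556, 0.0209]
orientation: [0.001, 0.906, 0.422, 0.0]
ft_force: [0.8, 0.5, 1.0]
finger_gap: 0.0621
```

```bash
python3 - <<'E'
from h import *
state(); im,ps=snap('wrist','pics/w3.png')
delta([.632,.036,.25],70);delta([.632,.036,.107],70)
E
```

```text
t 2.75 p [ 0.539  -0.3556  0.0209] x [0.643 0.766 0.   ] z [ 0.001 -0.001 -1.   ] gap 0.0621 F [0.8 0.5 1. ] q [ 0.66  0.73 -0.17  1.72  0.18  0.71 -0.31]
d cm [ 35.97 -18.04 -22.93] w deg [ 6.000e-02  1.000e-02 -2.004e+01]
d cm [ 35.97 -18.06  -8.63] w deg [ 6.000e-02  1.000e-02 -2.004e+01]
```

View pics/w3.png

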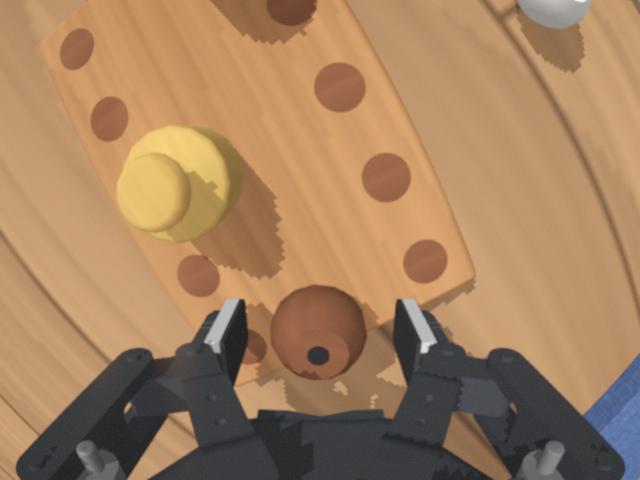

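Call:
{"api": "move_arm", "payload": {
  "moves": [
    {"tx": 0, "ty": 0, "tz": 0, "wx": 0, "wy": 0, "wz": 0},
    {"tx": 0, "ty": 0, "tz": 0, "wx": 0, "wy": 0, "wz": 0},
    {"tx": 0, "ty": 0, "tz": 0, "wx": 0, "wy": 0, "wz": 0},
    {"tx": 0, "ty": 0, "tz": 0, "wx": 0, "wy": 0, "wz": 0},
    {"tx": 0, "ty": 0, "tz": -1, "wx": 0, "wy": 0, "wz": 0},
    {"tx": 0, "ty": 0, "tz": -3, "wx": 0, "wy": 0, "wz": 0},
    {"tx": 0, "ty": 0, "tz": -7, "wx": 0, "wy": 0, "wz": 0},
    {"tx": 0, "ty": 0, "tz": -11, "wx": 0, "wy": 0, "wz": 0},
    {"tx": 0, "ty": 0, "tz": -15, "wx": 0, "wy": 0, "wz": 0},
    {"tx": 0, "ty": 0, "tz": -18, "wx": 0, "wy": 0, "wz": 0}
  ],
  "claw": 2.5,
  "force": 30
}}

```text
time: 4.05
ee_pos: [0.5392, -0.3556, 0.2038]
orientation: [0.001, 0.906, 0.422, 0.001]
ft_force: [-0.3, -0.4, -0.5]
finger_gap: 0.0365
```

```bash
python3 - <<'E'
from h import *
p3=pose('pics/w3.png'); print('pre-grasp hole',at('wrist',318,355,.052,p3))
state(); im,ps=snap('wrist','pics/w4.png')
delta([.632,.036,.2],70);
E
```

```text
pre-grasp hole [ 0.53831432 -0.35631716  0.052     ]
t 4.05 p [ 0.5392 -0.3556  0.2038] x [0.643 0.766 0.   ] z [ 0.003 -0.002 -1.   ] gap 0.0365 F [-0.3 -0.4 -0.5] q [ 0.69  0.5  -0.21  1.63  0.12  1.02 -0.26]
d cm [ 35.91 -18.3    0.67] w deg [ 5.500e-01  2.000e-02 -2.003e+01]
```

View pics/w4.png

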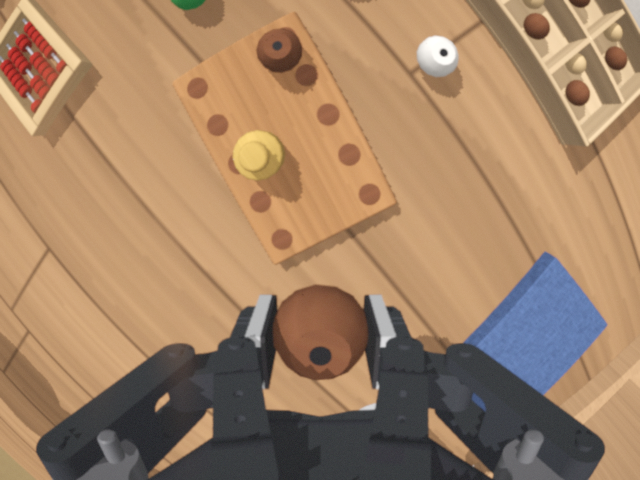

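Call:
{"api": "move_arm", "payload": {
  "moves": [
    {"tx": 2, "ty": -1, "tz": 0, "wx": 0, "wy": 0, "wz": -1},
    {"tx": 5, "ty": -3, "tz": 0, "wx": 0, "wy": 0, "wz": -3},
    {"tx": 9, "ty": -5, "tz": 0, "wx": 0, "wy": 0, "wz": -6},
    {"tx": 14, "ty": -7.5, "tz": 0, "wx": 0, "wy": 0, "wz": -10},
    {"tx": 19, "ty": -10, "tz": 0, "wx": 0, "wy": 0, "wz": -14},
    {"tx": 23, "ty": -12.5, "tz": 0, "wx": 0, "wy": 0, "wz": -17},
    {"tx": 26, "ty": -14, "tz": 0, "wx": 0, "wy": 0, "wz": -19},
    {"tx": 28, "ty": -15, "tz": 0, "wx": 0, "wy": 0, "wz": -20},
    {"tx": 28.5, "ty": -15.3, "tz": 0, "wx": 0, "wy": 0, "wz": -20},
    {"tx": 28.5, "ty": -15.3, "tz": 0, "wx": 0, "wy": 0, "wz": -20}
  ]
}}

```text
time: 5.35
ee_pos: [0.6044, -0.0391, 0.1999]
orientation: [-0.0, 0.819, 0.573, -0.001]
ft_force: [-0.0, 0.5, -0.4]
finger_gap: 0.0366
```

```bash
python3 - <<'E'
from h import *
state(); im,ps=snap('wrist','pics/w5.png')
print(proj('wrist',[.632,.036,.105],ps))
delta([.632,.036,.2],70);
E
```

```text
t 5.35 p [ 0.6044 -0.0391  0.1999] x [ 0.343  0.939 -0.001] z [-0.001 -0.001 -1.   ] gap 0.0366 F [-0.   0.5 -0.4] q [ 0.29  0.46 -0.37  1.73  0.19  0.99 -0.5 ]
[319.71650215 124.23661745]
d cm [ 8.09 -0.03 -0.02] w deg [-0.02  0.06 -0.13]
```

View pics/w5.png

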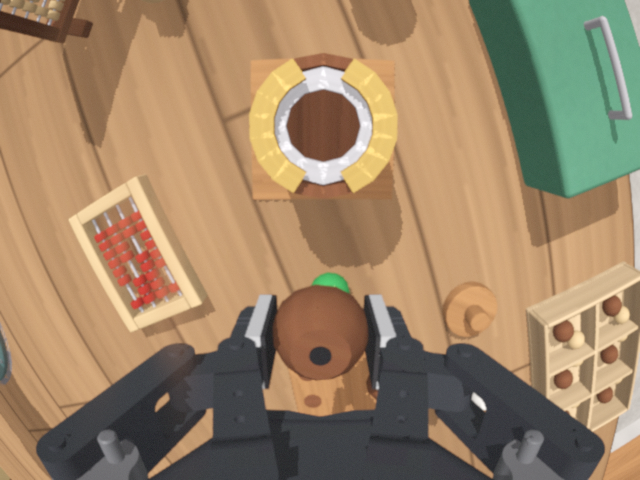

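```bash
python3 - <<'E'
from h import *
im=cv2.imread('pics/w5.png'); cv2.imwrite('pics/c5.png',cv2.resize(im[45:205,240:410],None,fx=3.5,fy=3.5,interpolation=cv2.INTER_CUBIC))
E
```

```text
(no output)
```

View pics/c5.png

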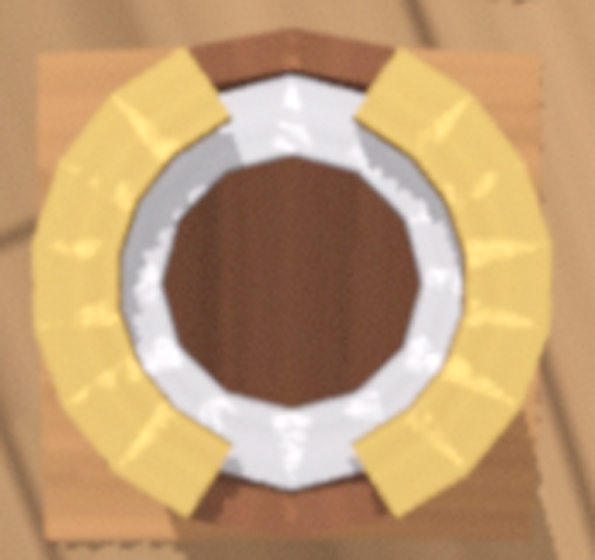

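```bash
python3 - <<'E'
from h import *
ps=pose('pics/w5.png'); f=lambda x,y,z=.105:at('wrist',x/3.5+240,y/3.5+45,z,ps)
print(f(293,281),f(292,281,.096))
A=f(293.5,82);B=f(293.5,480);d=A-B;print(np.degrees(np.arctan2(d[1],d[0])))
for q in [(230,118),(356,118),(230,443),(352,443),(190,47),(398,47),(193,517),(402,517)]: print(q,f(*q)[:2].round(4))
J=np.array([.632,.0355,0]);
C=f(293,281); delta([C[0],C[1],.107],70)
E
```

```text
[0.63412186 0.03451937 0.105     ] [0.63410923 0.03477832 0.096     ]
70.04396548826195
(230, 118) [0.6338 0.0665]
(356, 118) [0.6549 0.0589]
(230, 443) [0.6133 0.0107]
(352, 443) [0.6341 0.0031]
(190, 47) [0.6317 0.0816]
(398, 47) [0.6666 0.069 ]
(193, 517) [6.022e-01 2.000e-04]
(402, 517) [ 0.6383 -0.0128]
d cm [8.03 0.22 9.28] w deg [-0.02  0.06 -0.13]
```

Call:
{"api": "move_arm", "payload": {
  "moves": [
    {"tx": 3, "ty": 0.05, "tz": 0, "wx": 0, "wy": 0, "wz": 0},
    {"tx": 6, "ty": 0.1, "tz": 1, "wx": 0, "wy": 0, "wz": 0},
    {"tx": 8.05, "ty": 0.15, "tz": 3, "wx": 0, "wy": 0, "wz": 0},
    {"tx": 8.05, "ty": 0.15, "tz": 5, "wx": 0, "wy": 0, "wz": 0},
    {"tx": 8.05, "ty": 0.15, "tz": 7, "wx": 0, "wy": 0, "wz": 0},
    {"tx": 8.05, "ty": 0.15, "tz": 8.5, "wx": 0, "wy": 0, "wz": 0},
    {"tx": 8.05, "ty": 0.15, "tz": 9.2, "wx": 0, "wy": 0, "wz": 0},
    {"tx": 8.05, "ty": 0.15, "tz": 9.4, "wx": 0, "wy": 0, "wz": 0},
    {"tx": 8.05, "ty": 0.15, "tz": 9.4, "wx": 0, "wy": 0, "wz": 0},
    {"tx": 8.05, "ty": 0.15, "tz": 9.4, "wx": 0, "wy": 0, "wz": 0}
  ]
}}

```text
time: 6.65
ee_pos: [0.6343, 0.0365, 0.107]
orientation: [0.0, 0.819, 0.573, 0.001]
ft_force: [0.3, -0.3, -0.4]
finger_gap: 0.0364
```

```bash
python3 - <<'E'
from h import *
state(); im,ps=snap('wrist','pics/w6.png')
delta([.6079,-.2215,.13],70)
im=snap('scene','pics/s6.png')[0]; cv2.imwrite('pics/s6c.png',cv2.resize(im[180:330,280:440],None,fx=3,fy=3,interpolation=cv2.INTER_CUBIC))
E
```

```text
t 6.65 p [0.6343 0.0365 0.107 ] x [0.343 0.94  0.   ] z [ 0.001  0.    -1.   ] gap 0.0364 F [ 0.3 -0.3 -0.4] q [ 0.14  0.62 -0.35  1.71  0.26  0.86 -0.67]
d cm [-25.14   6.37  -2.31] w deg [ 0.06 -0.02 -0.03]
```

View pics/w6.png

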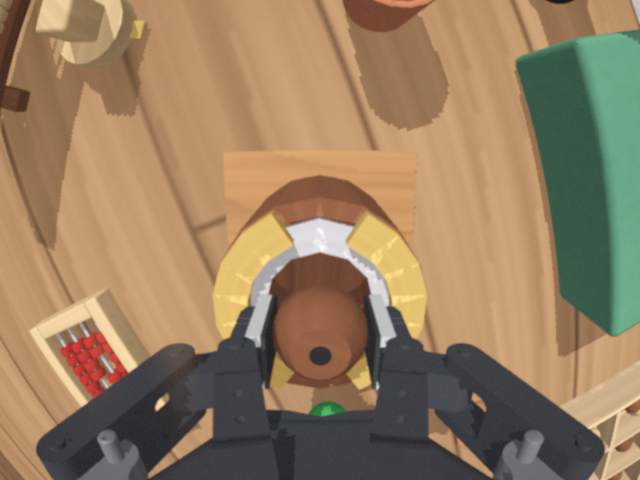

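View pics/s6c.png

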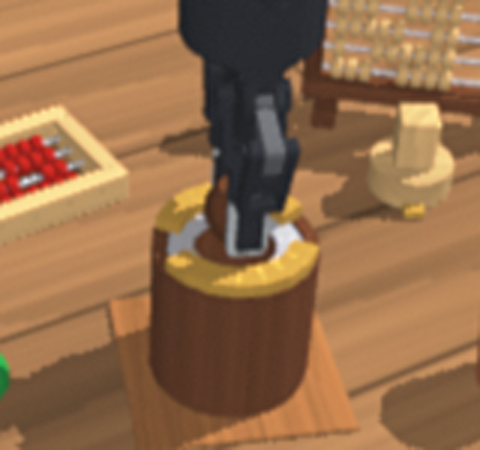

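Call:
{"api": "move_arm", "payload": {
  "moves": [
    {"tx": -0.1, "ty": 0, "tz": 0, "wx": 0, "wy": 0, "wz": 0},
    {"tx": -0.1, "ty": 0, "tz": 0, "wx": 0, "wy": 0, "wz": 0},
    {"tx": -0.1, "ty": 0, "tz": 0, "wx": 0, "wy": 0, "wz": 0},
    {"tx": -0.1, "ty": 0, "tz": -1, "wx": 0, "wy": 0, "wz": 0},
    {"tx": -0.1, "ty": 0, "tz": -3, "wx": 0, "wy": 0, "wz": 0},
    {"tx": -0.1, "ty": 0, "tz": -5, "wx": 0, "wy": 0, "wz": 0},
    {"tx": -2, "ty": 1, "tz": -7, "wx": 0, "wy": 0, "wz": 0},
    {"tx": -5, "ty": 2, "tz": -8, "wx": 0, "wy": 0, "wz": 0},
    {"tx": -8, "ty": 3, "tz": -8, "wx": 0, "wy": 0, "wz": 0},
    {"tx": -8, "ty": 3, "tz": -8, "wx": 0, "wy": 0, "wz": 0}
  ],
  "claw": 6.2
}}

```text
time: 8.0
ee_pos: [0.6349, -0.053, 0.1879]
orientation: [0.001, 0.821, 0.571, 0.0]
ft_force: [1.1, 1.2, -0.0]
finger_gap: 0.062
```

```bash
python3 - <<'E'
from h import *
state(); im,ps=snap('wrist','pics/w7.png')
delta([.6079,-.2215,.13],70);delta([.6079,-.2215,.021],70)
E
```

```text
t 8.0 p [ 0.6349 -0.053   0.1879] x [ 0.348  0.938 -0.001] z [ 0.002 -0.002 -1.   ] gap 0.062 F [ 1.1  1.2 -0. ] q [ 0.29  0.52 -0.36  1.66  0.21  1.   -0.49]
d cm [-17.     3.36   5.77] w deg [ 0.09 -0.01 -0.19]
d cm [-17.     3.34  16.67] w deg [ 0.09 -0.01 -0.19]
```

View pics/w7.png

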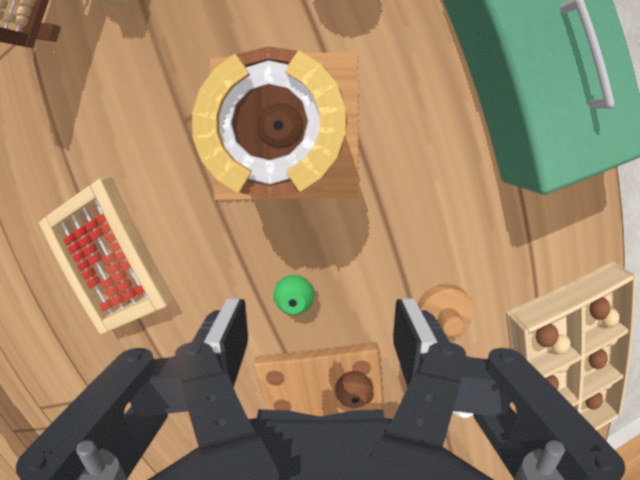

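```bash
python3 - <<'E'
from h import *
ps=pose('pics/w7.png'); A=at('wrist',355,399,.052,ps);print(A, at('wrist',355,389,.036,ps))
delta([.6085,-.222,.1],70);delta([.6085,-.222,.021],70)
E
```

```text
[ 0.60957345 -0.2207336   0.052     ] [ 0.61070038 -0.22147551  0.036     ]
d cm [-17.02   3.43   8.77] w deg [ 0.09 -0.01 -0.19]
d cm [-17.02   3.42  16.67] w deg [ 0.09 -0.01 -0.19]
```

Call:
{"api": "move_arm", "payload": {
  "moves": [
    {"tx": -3, "ty": 0.6, "tz": 0, "wx": 0, "wy": 0, "wz": 0},
    {"tx": -8, "ty": 1.6, "tz": 1, "wx": 0, "wy": 0, "wz": 0},
    {"tx": -12.5, "ty": 2.6, "tz": 3, "wx": 0, "wy": 0, "wz": 0},
    {"tx": -16, "ty": 3.2, "tz": 5, "wx": 0, "wy": 0, "wz": 0},
    {"tx": -17, "ty": 3.45, "tz": 7, "wx": 0, "wy": 0, "wz": 0},
    {"tx": -17, "ty": 3.45, "tz": 10, "wx": 0, "wy": 0, "wz": 0},
    {"tx": -17, "ty": 3.45, "tz": 13, "wx": 0, "wy": 0, "wz": 0},
    {"tx": -17, "ty": 3.45, "tz": 15.5, "wx": 0, "wy": 0, "wz": 0},
    {"tx": -17, "ty": 3.45, "tz": 16.7, "wx": 0, "wy": 0, "wz": 0},
    {"tx": -17, "ty": 3.45, "tz": 16.7, "wx": 0, "wy": 0, "wz": 0}
  ]
}}

```text
time: 9.3
ee_pos: [0.6089, -0.2188, 0.0188]
orientation: [-0.001, 0.819, 0.574, -0.0]
ft_force: [0.3, -0.1, -0.1]
finger_gap: 0.0622
```

```bash
python3 - <<'E'
from h import *
state(); im,ps=snap('wrist','pics/w8.png')
E
```

```text
t 9.3 p [ 0.6089 -0.2188  0.0188] x [0.341 0.94  0.001] z [-0.001  0.001 -1.   ] gap 0.0622 F [ 0.3 -0.1 -0.1] q [ 0.49  0.75 -0.27  1.71  0.28  0.72 -0.27]
```

View pics/w8.png

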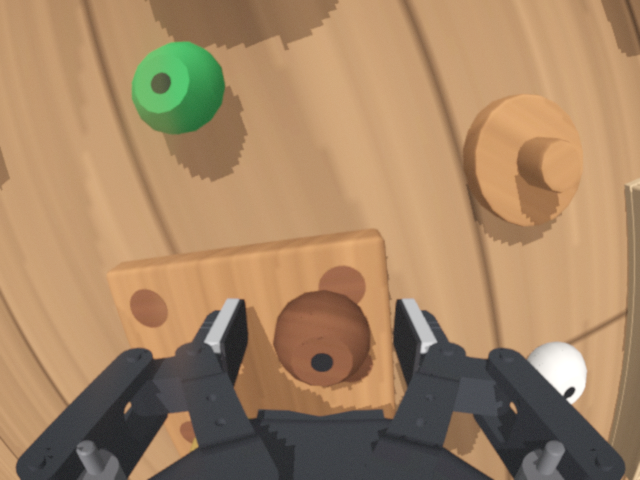

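Call:
{"api": "move_arm", "payload": {
  "moves": [
    {"tx": -0.25, "ty": 0, "tz": -0.2, "wx": 0, "wy": 0, "wz": 0},
    {"tx": -0.25, "ty": 0, "tz": -0.2, "wx": 0, "wy": 0, "wz": 0},
    {"tx": -0.25, "ty": 0, "tz": -0.2, "wx": 0, "wy": 0, "wz": 0},
    {"tx": -0.25, "ty": 0, "tz": -0.2, "wx": 0, "wy": 0, "wz": 0},
    {"tx": -0.25, "ty": 0, "tz": -1, "wx": 0, "wy": 0, "wz": 0},
    {"tx": -0.25, "ty": 0, "tz": -3, "wx": 0, "wy": 0, "wz": 0},
    {"tx": -0.25, "ty": 0, "tz": -7, "wx": 0, "wy": 0, "wz": 0},
    {"tx": 0, "ty": 0, "tz": -11, "wx": 0, "wy": 0, "wz": 0},
    {"tx": 2, "ty": 0, "tz": -15, "wx": 0, "wy": 0, "wz": 0},
    {"tx": 5, "ty": 0, "tz": -17, "wx": 0, "wy": 0, "wz": 0}
  ],
  "claw": 2.5,
  "force": 30
}}

```text
time: 10.6
ee_pos: [0.627, -0.1746, 0.1936]
orientation: [0.002, 0.82, 0.572, 0.001]
ft_force: [-0.2, 0.9, -0.4]
finger_gap: 0.0364
```

```bash
python3 - <<'E'
from h import *
state(); im,ps=snap('wrist','pics/w9.png')
delta([.634,.0355,.108],70)
E
```

```text
t 10.6 p [ 0.627  -0.1746  0.1936] x [ 0.345  0.939 -0.   ] z [ 0.005 -0.002 -1.   ] gap 0.0364 F [-0.2  0.9 -0.4] q [ 0.46  0.53 -0.34  1.62  0.2   1.02 -0.29]
d cm [19.24 -6.57  8.83] w deg [ 0.48 -0.26  0.22]
```

View pics/w9.png

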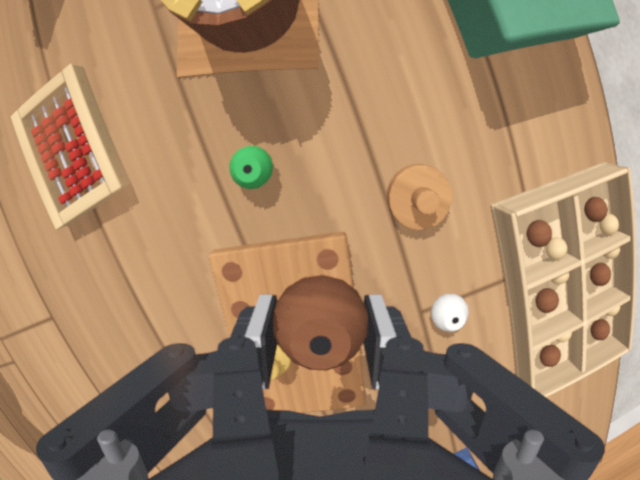

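Call:
{"api": "move_arm", "payload": {
  "moves": [
    {"tx": 3, "ty": -1, "tz": -1, "wx": 0, "wy": 0, "wz": 0},
    {"tx": 7, "ty": -2.4, "tz": -1, "wx": 0, "wy": 0, "wz": 0},
    {"tx": 11, "ty": -3.8, "tz": 0, "wx": 0, "wy": 0, "wz": 0},
    {"tx": 15, "ty": -5.2, "tz": 0, "wx": 0, "wy": 0, "wz": 0},
    {"tx": 18, "ty": -6.2, "tz": 0, "wx": 0, "wy": 0, "wz": 0},
    {"tx": 18.9, "ty": -6.5, "tz": 1, "wx": 0, "wy": 0, "wz": 0},
    {"tx": 18.9, "ty": -6.5, "tz": 3, "wx": 0, "wy": 0, "wz": 0},
    {"tx": 18.9, "ty": -6.5, "tz": 5, "wx": 0, "wy": 0, "wz": 0},
    {"tx": 18.9, "ty": -6.5, "tz": 6, "wx": 0, "wy": 0, "wz": 0},
    {"tx": 18.9, "ty": -6.5, "tz": 6, "wx": 0, "wy": 0, "wz": 0}
  ]
}}

```text
time: 11.9
ee_pos: [0.6289, 0.0252, 0.1277]
orientation: [-0.001, 0.82, 0.573, -0.001]
ft_force: [0.7, -0.2, -0.5]
finger_gap: 0.0361
```

```bash
python3 - <<'E'
from h import *
state(); im,ps=snap('wrist','pics/w10.png')
state();delta([.6332,.0322,.108],70)
E
```

```text
t 11.9 p [0.6289 0.0252 0.1277] x [ 0.344  0.939 -0.001] z [-0.003 -0.    -1.   ] gap 0.0361 F [ 0.7 -0.2 -0.5] q [ 0.17  0.59 -0.36  1.71  0.25  0.89 -0.65]
t 11.95 p [0.6295 0.0256 0.1288] x [ 0.343  0.939 -0.   ] z [-0.001 -0.    -1.   ] gap 0.0364 F [ 0.1  1.2 -0.6] q [ 0.17  0.58 -0.36  1.71  0.25  0.89 -0.65]
d cm [0.75 0.12 2.08] w deg [-0.04  0.02 -0.08]
```

View pics/w10.png

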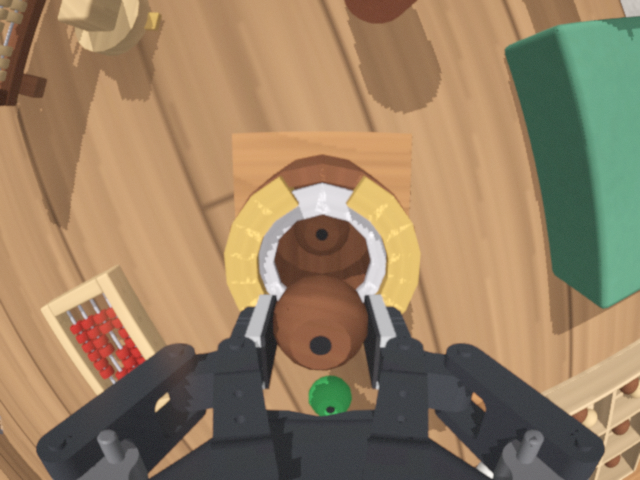

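```bash
python3 - <<'E'
from h import *
for n,uv in [('w10',(320,345)),('w9',(320,345)),('w4',(320,356)),('w6',(320,355))]:
    p,q=pose(f'pics/{n}.png'); P=at('wrist',*uv,p[2]+.031,(p,q)); print(n,((rot(q).T@(P-p))*1000).round(1))
    c=at('wrist',322.5,258,.105,(p,q)) 
    if n=='w10': print(c)
E
```

```text
w10 [  3.1   0.4 -31. ]
[0.63605393 0.04038628 0.105     ]
w9 [  3.    0.4 -31. ]
w4 [ -1.6   0.4 -31. ]
w6 [ -1.2   0.4 -31. ]
```

Call:
{"api": "move_arm", "payload": {
  "moves": [
    {"tx": 0.4, "ty": 0.1, "tz": 0.4, "wx": 0, "wy": 0, "wz": 0},
    {"tx": 0.7, "ty": 0.1, "tz": 1, "wx": 0, "wy": 0, "wz": 0},
    {"tx": 0.7, "ty": 0.1, "tz": 1.6, "wx": 0, "wy": 0, "wz": 0},
    {"tx": 0.7, "ty": 0.1, "tz": 2.1, "wx": 0, "wy": 0, "wz": 0},
    {"tx": 0.7, "ty": 0.1, "tz": 2.1, "wx": 0, "wy": 0, "wz": 0},
    {"tx": 0.7, "ty": 0.1, "tz": 2.1, "wx": 0, "wy": 0, "wz": 0},
    {"tx": 0.7, "ty": 0.1, "tz": 2.1, "wx": 0, "wy": 0, "wz": 0},
    {"tx": 0.7, "ty": 0.1, "tz": 2.1, "wx": 0, "wy": 0, "wz": 0},
    {"tx": 0.7, "ty": 0.1, "tz": 2.1, "wx": 0, "wy": 0, "wz": 0},
    {"tx": 0.7, "ty": 0.1, "tz": 2.1, "wx": 0, "wy": 0, "wz": 0}
  ]
}}

```text
time: 13.2
ee_pos: [0.6329, 0.0325, 0.1083]
orientation: [0.0, 0.819, 0.573, 0.0]
ft_force: [0.7, -0.6, -1.1]
finger_gap: 0.0366
```

```bash
python3 - <<'E'
from h import *
state(); im,ps=snap('wrist','pics/w11.png')
state();delta([.6329,.0316,.107],70)
E
```

```text
t 13.2 p [0.6329 0.0325 0.1083] x [ 0.343  0.939 -0.   ] z [ 0. -0. -1.] gap 0.0366 F [ 0.7 -0.6 -1.1] q [ 0.15  0.61 -0.35  1.72  0.27  0.86 -0.67]
t 13.25 p [0.6329 0.0325 0.1083] x [ 0.343  0.939 -0.   ] z [ 0. -0. -1.] gap 0.0363 F [-0.1  0.  -0.1] q [ 0.15  0.61 -0.35  1.72  0.27  0.86 -0.67]
d cm [-0.08  0.03  0.13] w deg [ 0.    0.   -0.03]
```

View pics/w11.png

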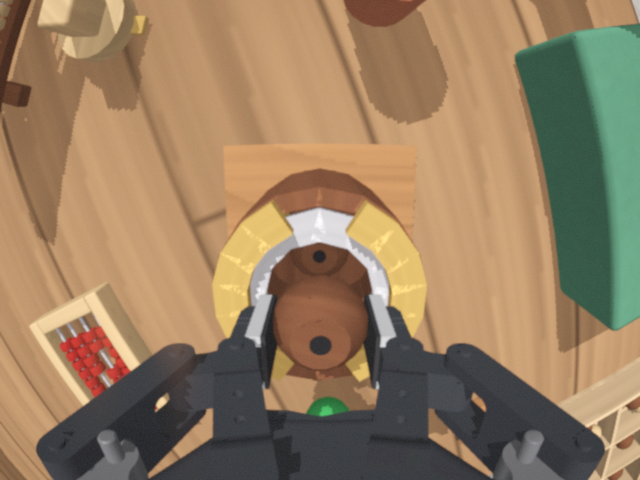

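Call:
{"api": "move_arm", "payload": {
  "moves": [
    {"tx": -0.05, "ty": 0, "tz": 0.1, "wx": 0, "wy": 0, "wz": 0},
    {"tx": -0.05, "ty": 0, "tz": 0.1, "wx": 0, "wy": 0, "wz": 0},
    {"tx": -0.05, "ty": 0, "tz": 0.1, "wx": 0, "wy": 0, "wz": 0},
    {"tx": -0.05, "ty": 0, "tz": -1, "wx": 0, "wy": 0, "wz": 0},
    {"tx": -0.05, "ty": 0, "tz": -3, "wx": 0, "wy": 0, "wz": 0},
    {"tx": -0.05, "ty": 0, "tz": -6, "wx": 0, "wy": 0, "wz": 0},
    {"tx": -0.1, "ty": 0, "tz": -9, "wx": 0, "wy": 0, "wz": 0},
    {"tx": -3, "ty": -1, "tz": -10, "wx": 0, "wy": 0, "wz": 0},
    {"tx": -6, "ty": -2, "tz": -10, "wx": 0, "wy": 0, "wz": 0},
    {"tx": -6, "ty": -2, "tz": -10, "wx": 0, "wy": 0, "wz": 0}
  ],
  "claw": 6.2
}}

```text
time: 14.5
ee_pos: [0.5931, -0.0196, 0.2102]
orientation: [0.001, 0.82, 0.572, 0.0]
ft_force: [0.5, -0.2, 0.8]
finger_gap: 0.0618
```

```bash
python3 - <<'E'
from h import *
im,ps=snap('wrist','pics/w12.png')
state();delta([.525,.19,.17],58.5)
E
```

```text
t 14.55 p [ 0.5939 -0.0179  0.21  ] x [0.344 0.939 0.   ] z [ 0.002 -0.001 -1.   ] gap 0.0617 F [0.7 0.8 0.5] q [ 0.27  0.43 -0.39  1.75  0.19  1.   -0.54]
d cm [ 17.14 -13.63   3.98] w deg [ 0.13 -0.03 11.36]
```

View pics/w12.png

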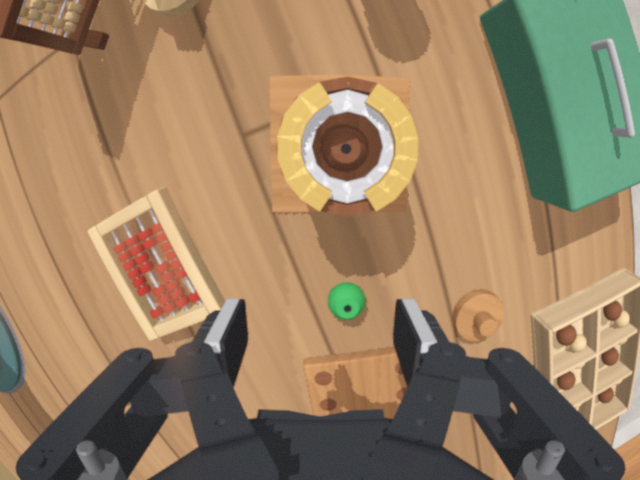

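Call:
{"api": "move_arm", "payload": {
  "moves": [
    {"tx": 2, "ty": -1.5, "tz": 0, "wx": 0, "wy": 0, "wz": 1},
    {"tx": 5, "ty": -4, "tz": 0, "wx": 0, "wy": 0, "wz": 3},
    {"tx": 9, "ty": -7, "tz": 1, "wx": 0, "wy": 0, "wz": 6},
    {"tx": 13, "ty": -10, "tz": 2, "wx": 0, "wy": 0, "wz": 9},
    {"tx": 16, "ty": -12.5, "tz": 3, "wx": 0, "wy": 0, "wz": 11},
    {"tx": 17, "ty": -13.5, "tz": 4, "wx": 0, "wy": 0, "wz": 11.5},
    {"tx": 17, "ty": -13.5, "tz": 4, "wx": 0, "wy": 0, "wz": 11.5},
    {"tx": 17, "ty": -13.5, "tz": 4, "wx": 0, "wy": 0, "wz": 11.5},
    {"tx": 17, "ty": -13.5, "tz": 4, "wx": 0, "wy": 0, "wz": 11.5},
    {"tx": 17, "ty": -13.5, "tz": 4, "wx": 0, "wy": 0, "wz": 11.5}
  ],
  "claw": 5.4
}}

```text
time: 15.8
ee_pos: [0.5255, 0.1882, 0.1686]
orientation: [0.0, 0.873, 0.488, 0.0]
ft_force: [-0.0, -0.5, 0.1]
finger_gap: 0.0542
```

```bash
python3 - <<'E'
from h import *
im,ps=snap('wrist','pics/w13.png')
cv2.imwrite('pics/w13c.png',cv2.resize(im[60:260,200:440],None,fx=3,fy=3,interpolation=cv2.INTER_CUBIC))
state();delta([.54,.2465,.03],58.5)
E
```

```text
t 15.85 p [0.5254 0.1883 0.1685] x [0.524 0.852 0.   ] z [ 0. -0. -1.] gap 0.0542 F [-0.  -0.  -0.2] q [-0.08  0.43 -0.41  1.87  0.21  0.89 -1.14]
d cm [ 5.72 -1.81 13.85] w deg [ 0.02 -0.01 -0.1 ]
```

View pics/w13.png

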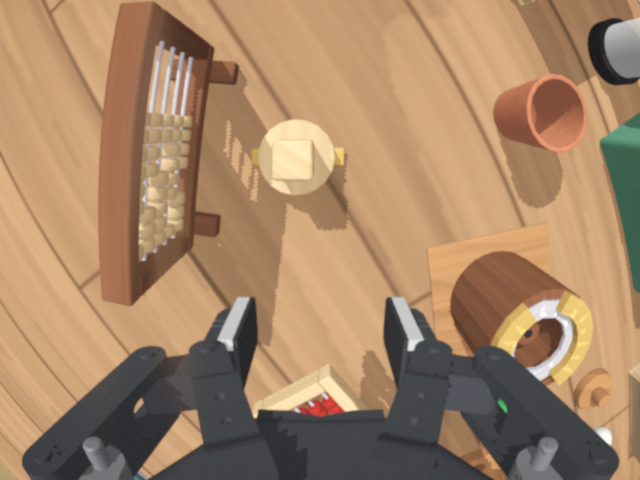

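View pics/w13c.png

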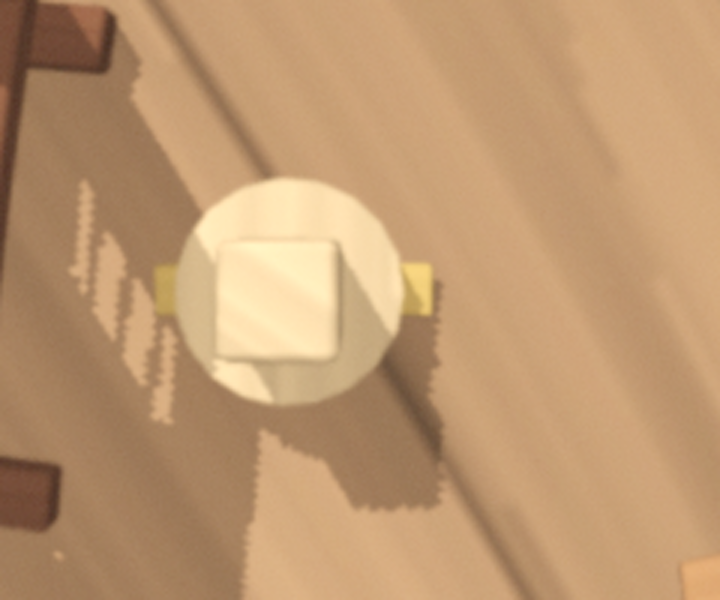

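```bash
python3 - <<'E'
from h import *
ps=pose('pics/w13.png'); f=lambda x,y,z:at('wrist',x/3+200,y/3+60,z,ps)
K=f(277.5,300,.064); print('knob top c',K,[f(*q,.064).round(4)[:2] for q in [(218,240),(337,240),(338,358),(215,360)]])
print('disc c',f(290,291,.024))
L=f(155,290,.005);R=f(433,289,.005);print('lugs',L,R,(L+R)/2,np.linalg.norm(L-R),np.degrees(np.arctan2((R-L)[1],(R-L)[0])))
e=f(337,240,.064)-f(218,240,.064);g=f(218,240,.064)-f(215,360,.064);print(np.degrees(np.arctan2(e[1],e[0])),np.degrees(np.arctan2(g[1],g[0])))
delta([K[0],K[1],.028],58.5)
E
```

```text
knob top c [0.54042276 0.24583727 0.064     ] [array([0.5365, 0.2642]), array([0.5585, 0.2502]), array([0.5449, 0.2278]), array([0.5215, 0.242 ])]
disc c [0.54051856 0.2454005  0.024     ]
lugs [0.50774405 0.265433   0.005     ] [0.57238265 0.22520149 0.005     ] [0.54006335 0.24531725 0.005     ] 0.07613620533734869 -31.898418368208787
-32.35853683404208 55.96651411266821
d cm [ 5.69 -1.74 14.05] w deg [ 0.02 -0.01 -0.1 ]
```

Call:
{"api": "move_arm", "payload": {
  "moves": [
    {"tx": 2, "ty": -0.7, "tz": 0, "wx": 0, "wy": 0, "wz": 0.4},
    {"tx": 4.5, "ty": -1.5, "tz": 0, "wx": 0, "wy": 0, "wz": 0.4},
    {"tx": 5.7, "ty": -1.75, "tz": 1.5, "wx": 0, "wy": 0, "wz": 0.4},
    {"tx": 5.7, "ty": -1.75, "tz": 4, "wx": 0, "wy": 0, "wz": 0.4},
    {"tx": 5.7, "ty": -1.75, "tz": 7, "wx": 0, "wy": 0, "wz": 0.4},
    {"tx": 5.7, "ty": -1.75, "tz": 10, "wx": 0, "wy": 0, "wz": 0.4},
    {"tx": 5.7, "ty": -1.75, "tz": 12.5, "wx": 0, "wy": 0, "wz": 0.4},
    {"tx": 5.7, "ty": -1.75, "tz": 13.7, "wx": 0, "wy": 0, "wz": 0.4},
    {"tx": 5.7, "ty": -1.75, "tz": 14, "wx": 0, "wy": 0, "wz": 0.4},
    {"tx": 5.7, "ty": -1.75, "tz": 14, "wx": 0, "wy": 0, "wz": 0.4}
  ]
}}

```text
time: 17.1
ee_pos: [0.5402, 0.2467, 0.0286]
orientation: [0.0, 0.874, 0.485, 0.0]
ft_force: [0.4, 0.2, 0.6]
finger_gap: 0.0541
```

```bash
python3 - <<'E'
from h import *
im,ps=snap('wrist','pics/w14.png')
state();delta([.5404,.2456,.028],58.1)
E
```

```text
t 17.15 p [0.5404 0.2469 0.029 ] x [0.529 0.849 0.001] z [ 0.001  0.001 -1.   ] gap 0.0542 F [-0.5  0.7  0.4] q [-0.23  0.68 -0.33  1.84  0.33  0.67 -1.32]
d cm [-0.11  0.07  0.1 ] w deg [ 0.04 -0.07 -0.03]
```

View pics/w14.png

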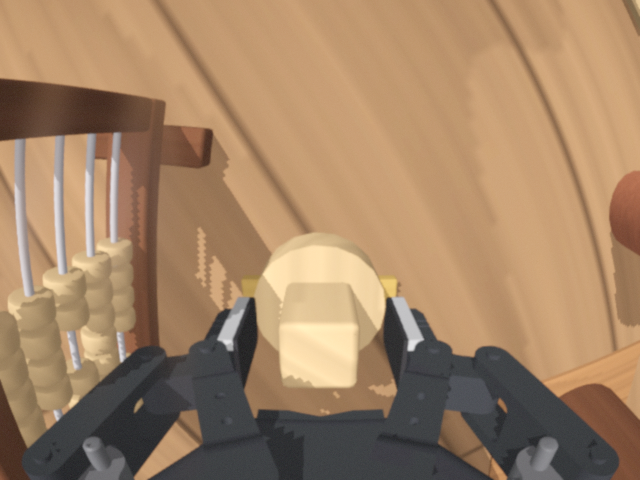

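Call:
{"api": "move_arm", "payload": {
  "moves": [
    {"tx": -0.1, "ty": 0, "tz": 0.05, "wx": 0, "wy": 0, "wz": 0},
    {"tx": -0.1, "ty": 0, "tz": 0.05, "wx": 0, "wy": 0, "wz": 0},
    {"tx": -0.1, "ty": 0, "tz": 0.05, "wx": 0, "wy": 0, "wz": 0},
    {"tx": -0.1, "ty": 0, "tz": 0.05, "wx": 0, "wy": 0, "wz": 0},
    {"tx": -0.1, "ty": 0, "tz": -1, "wx": 0, "wy": 0, "wz": 0},
    {"tx": -0.1, "ty": 0, "tz": -3, "wx": 0, "wy": 0, "wz": 0},
    {"tx": -0.1, "ty": 0, "tz": -6, "wx": 0, "wy": 0, "wz": 0},
    {"tx": -0.1, "ty": 0, "tz": -9, "wx": 0, "wy": 0, "wz": 0},
    {"tx": -0.1, "ty": 0, "tz": -12, "wx": 0, "wy": 0, "wz": 0},
    {"tx": -0.1, "ty": 0, "tz": -15, "wx": 0, "wy": 0, "wz": 0}
  ],
  "claw": 1.5,
  "force": 70
}}

```text
time: 18.4
ee_pos: [0.5392, 0.2459, 0.1806]
orientation: [0.0, 0.874, 0.485, 0.0]
ft_force: [0.3, 0.1, -2.1]
finger_gap: 0.0273
```

```bash
python3 - <<'E'
from h import *
im,ps=snap('wrist','pics/w15.png')
state();delta([.634,.0345,.19],159.6)
E
```

```text
t 18.45 p [0.5413 0.2472 0.1848] x [0.529 0.849 0.006] z [ 0.007  0.003 -1.   ] gap 0.0275 F [1.5 0.1 1.9] q [-0.17  0.46 -0.42  1.77  0.23  0.95 -1.23]
d cm [-13.15  19.12  -0.52] w deg [ 5.0000e-01 -4.0000e-02 -1.0152e+02]
```

View pics/w15.png

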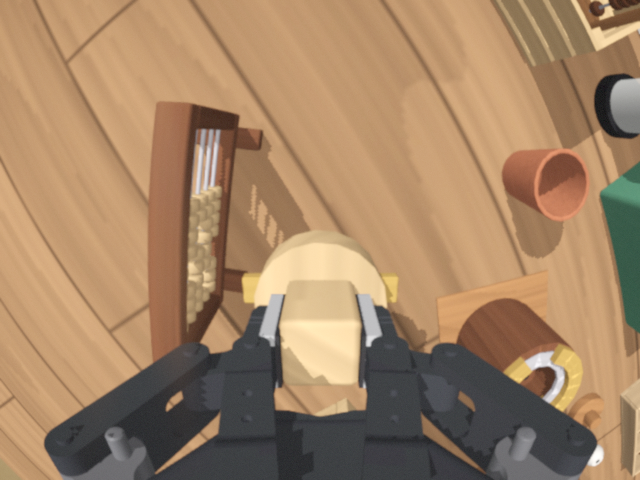

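Call:
{"api": "move_arm", "payload": {
  "moves": [
    {"tx": -1, "ty": 2, "tz": -0.5, "wx": 0, "wy": 0, "wz": -9},
    {"tx": -2, "ty": 4.5, "tz": -1, "wx": 0, "wy": 0, "wz": -19},
    {"tx": -3.5, "ty": 8, "tz": -1, "wx": 0, "wy": 0, "wz": -29},
    {"tx": -5, "ty": 12, "tz": -1, "wx": 0, "wy": 0, "wz": -39.5},
    {"tx": -6.5, "ty": 16, "tz": -1, "wx": 0, "wy": 0, "wz": -50},
    {"tx": -8, "ty": 20, "tz": -1, "wx": 0, "wy": 0, "wz": -60.5},
    {"tx": -9.5, "ty": 23.5, "tz": -1, "wx": 0, "wy": 0, "wz": -71},
    {"tx": -10.5, "ty": 25.5, "tz": -1, "wx": 0, "wy": 0, "wz": -81.5},
    {"tx": -11.2, "ty": 26.5, "tz": -1, "wx": 0, "wy": 0, "wz": -92},
    {"tx": -11.5, "ty": 27, "tz": -1, "wx": 0, "wy": 0, "wz": -101.9}
  ]
}}

```text
time: 19.7
ee_pos: [0.7078, 0.0039, 0.1888]
orientation: [0.0, 0.172, 0.985, -0.0]
ft_force: [-0.1, 0.7, -1.4]
finger_gap: 0.0268
```

Call:
{"api": "move_arm", "payload": {
  "moves": [
    {"tx": 0, "ty": 0, "tz": 0, "wx": 0, "wy": 0, "wz": 0},
    {"tx": 0, "ty": 0, "tz": 0, "wx": 0, "wy": 0, "wz": 0},
    {"tx": 0, "ty": 0, "tz": 0, "wx": 0, "wy": 0, "wz": 0},
    {"tx": 0, "ty": 0, "tz": 0, "wx": 0, "wy": 0, "wz": 0},
    {"tx": 0, "ty": 0, "tz": 0, "wx": 0, "wy": 0, "wz": 0},
    {"tx": 0, "ty": 0, "tz": 0, "wx": 0, "wy": 0, "wz": 0},
    {"tx": 0, "ty": 0, "tz": 0, "wx": 0, "wy": 0, "wz": 0},
    {"tx": 0, "ty": 0, "tz": 0, "wx": 0, "wy": 0, "wz": 0},
    {"tx": 0, "ty": 0, "tz": 0, "wx": 0, "wy": 0, "wz": 0},
    {"tx": 0, "ty": 0, "tz": 0, "wx": 0, "wy": 0, "wz": 0}
  ]
}}

```text
time: 20.95
ee_pos: [0.7076, 0.0054, 0.1883]
orientation: [0.0, 0.174, 0.985, -0.0]
ft_force: [0.3, -0.4, 0.1]
finger_gap: 0.0276
```

```bash
python3 - <<'E'
from h import *
im,ps=snap('wrist','pics/w16.png')
cv2.imwrite('pics/w16c.png',cv2.resize(im[40:200,230:410],None,fx=3.5,fy=3.5,interpolation=cv2.INTER_CUBIC))
cv2.imwrite('pics/w16d.png',cv2.resize(im[200:400,220:420],None,fx=3,fy=3,interpolation=cv2.INTER_CUBIC))
state();delta([.634,.0345,.19],160)
E
```

```text
t 21.0 p [0.7077 0.0054 0.1883] x [-0.939  0.343 -0.   ] z [ 0.  0. -1.] gap 0.0275 F [ 0.1 -0.1  0.2] q [ 0.4   0.73 -0.73  1.45  0.51  1.16  0.82]
d cm [ 7.92  0.21 -0.17] w deg [ 0.    0.   -0.04]
```

View pics/w16.png

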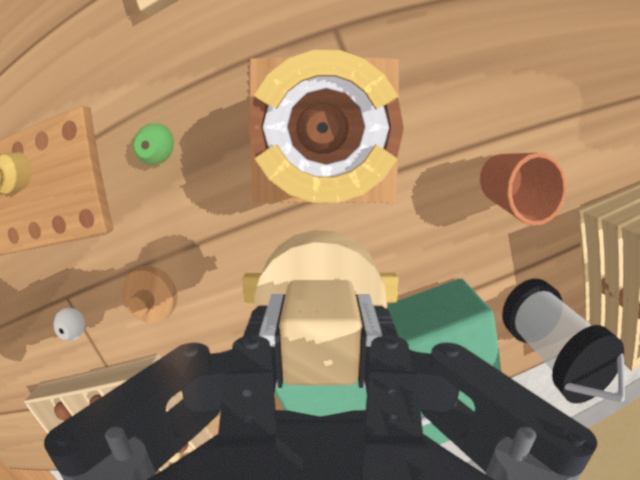

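View pics/w16c.png

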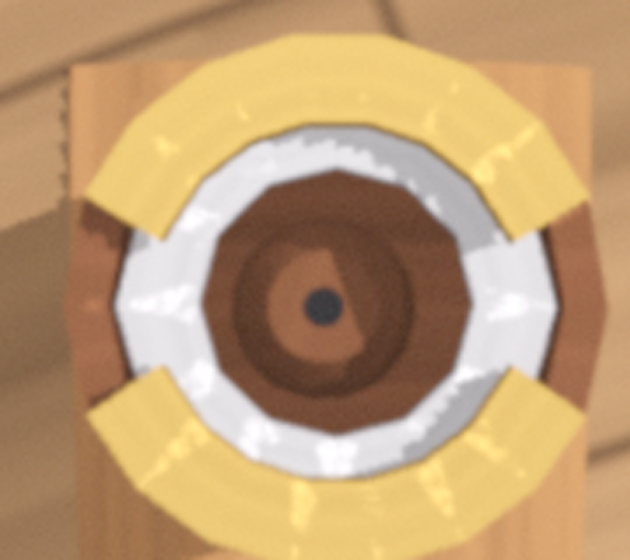

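View pics/w16d.png

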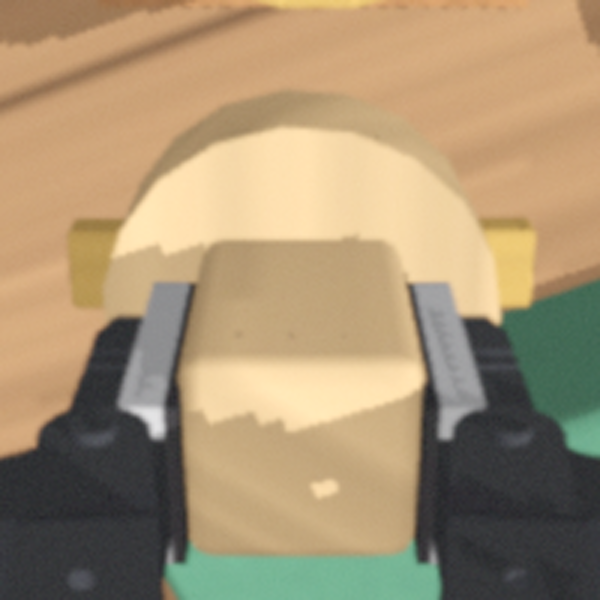

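```bash
python3 - <<'E'
from h import *
for n in ['w16']:
    p,q=pose(f'pics/{n}.png'); R=rot(q)
    def tl(u,v,tz): 
        P=at('wrist',u,v,p[2]-tz,(p,q)); return ((R.T@(P-p))*1000).round(1)
    d=lambda x,y:(x/3+220,y/3+200)
    zt=.0285-.064
    print('knob far L,R',tl(*d(182,366),zt),tl(*d(425,370),zt),'near',tl(*d(192,552),zt),tl(*d(414,552),zt))
    zb=.0285-.024
    print('disc top far edge',tl(*d(300,126),zb),'disc bottom far',tl(*d(300,92),.0285), 'sides', tl(*d(105,290),zb),tl(*d(499,290),zb))
    zl=.0285-.007
    print('lug ends',tl(*d(69,240),zl),tl(*d(535,240),zl),tl(*d(69,305),zl),'bottom far edge',tl(*d(72,221),.0285),tl(*d(533,221),.0285))
    f=lambda x,y,z=.105:at('wrist',x/3.5+230,y/3.5+40,z,(p,q))
    J=f(338,303); print('jar',J, (R.T@(J-p)*1000).round(1))
    for a in [(163,238),(163,367),(513,240),(513,368),(85,190),(90,410),(590,198),(585,412)]: print(a,f(*a)[:2].round(4),(R.T@(f(*a)-J)*1000).round(1)[:2])
E
```

```text
knob far L,R [ 15.1 -13.5 -35.5] [ 14.6  12.8 -35.5] near [-10.7 -13.6 -35.5] [-10.6  12.8 -35.5]
disc top far edge [30.3 -0.8  4.5] disc bottom far [28.8 -0.8 28.5] sides [  5.4 -29.2   4.5] [ 5.5 28.2  4.5]
lug ends [  6.3 -37.8  21.5] [ 6.3 36.9 21.5] [ -5.3 -38.7  21.5] bottom far edge [  6.8 -38.6  28.5] [ 6.9 37.9 28.5]
jar [0.63466339 0.03522925 0.105     ] [78.8  3.  83.3]
(163, 238) [0.6136 0.0112] [ 11.6 -29.8]
(163, 367) [0.6346 0.0033] [-10.8 -30. ]
(513, 240) [0.634  0.0673] [11.6 29.9]
(513, 368) [0.6551 0.0599] [-10.8  30.2]
(85, 190) [0.6006 0.0016] [ 20.5 -43.3]
(90, 410) [ 0.6369 -0.0112] [-18.  -42.9]
(590, 198) [0.6311 0.0826] [19.6 43.3]
(585, 412) [0.6664 0.0695] [-18.1  43.1]
```

Call:
{"api": "move_arm", "payload": {
  "moves": [
    {"tx": 2, "ty": 0.1, "tz": 0, "wx": 0, "wy": 0, "wz": 0},
    {"tx": 4, "ty": 0.2, "tz": 0, "wx": 0, "wy": 0, "wz": 0},
    {"tx": 6, "ty": 0.3, "tz": 0, "wx": 0, "wy": 0, "wz": 0},
    {"tx": 7.92, "ty": 0.3, "tz": 0.5, "wx": 0, "wy": 0, "wz": 0},
    {"tx": 7.92, "ty": 0.3, "tz": 2, "wx": 0, "wy": 0, "wz": 0},
    {"tx": 7.92, "ty": 0.3, "tz": 3.5, "wx": 0, "wy": 0, "wz": 0},
    {"tx": 7.92, "ty": 0.3, "tz": 4.4, "wx": 0, "wy": 0, "wz": 0},
    {"tx": 7.92, "ty": 0.3, "tz": 4.7, "wx": 0, "wy": 0, "wz": 0},
    {"tx": 7.92, "ty": 0.3, "tz": 4.7, "wx": 0, "wy": 0, "wz": 0},
    {"tx": 7.92, "ty": 0.3, "tz": 4.7, "wx": 0, "wy": 0, "wz": 0}
  ]
}}

```text
time: 22.25
ee_pos: [0.6347, 0.0355, 0.1417]
orientation: [0.0, 0.174, 0.985, 0.0]
ft_force: [1.0, -0.1, -0.3]
finger_gap: 0.0272
```

```bash
python3 - <<'E'
from h import *
im,ps=snap('wrist','pics/w17.png')
cv2.imwrite('pics/w17c.png',cv2.resize(im[190:390,200:440],None,fx=3,fy=3,interpolation=cv2.INTER_CUBIC))
im,_=snap('scene','pics/s17.png')
cv2.imwrite('pics/s17c.png',cv2.resize(im[200:330,290:430],None,fx=4,fy=4,interpolation=cv2.INTER_CUBIC))
im,_=snap('top','pics/t17.png')
cv2.imwrite('pics/t17c.png',cv2.resize(im[150:270,240:370],None,fx=4,fy=4,interpolation=cv2.INTER_CUBIC))
state()
E
```

```text
t 22.4 p [0.6345 0.0353 0.1417] x [-0.939  0.343 -0.001] z [ 0.001 -0.    -1.   ] gap 0.0272 F [-0.7  0.  -0.9] q [ 0.4   0.67 -0.73  1.68  0.52  1.    0.71]
```

View pics/w17c.png

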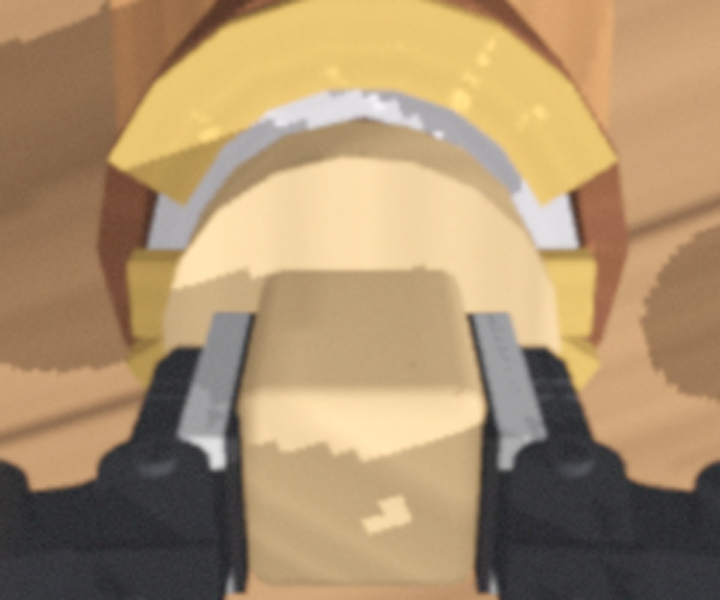

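View pics/s17c.png

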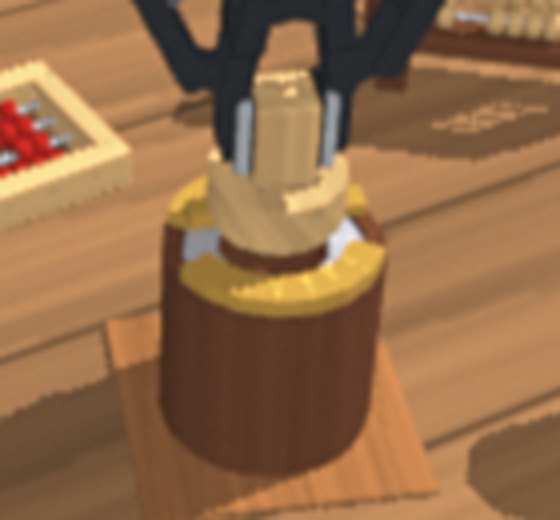

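View pics/t17c.png

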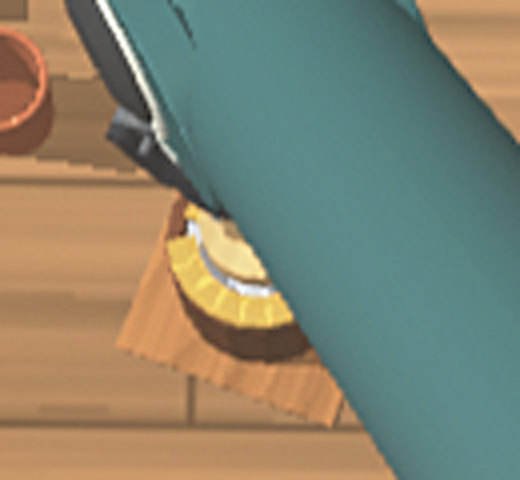

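```bash
python3 - <<'E'
from h import *
p,q=pose('pics/w17.png'); R=rot(q)
def tl(x,y,z): 
    P=at('wrist',x/3+200,y/3+190,z,(p,q)); return ((R.T@(P-p))*1000).round(1)
print('collar inner corners',tl(183,205,.105),tl(542,203,.105),'outer',tl(108,160,.105),tl(618,158,.105),'inner far',tl(362,90,.105),'outer far',tl(365,-12,.105))
zu=p[2]-.0285
print('disc far bottom',tl(362,118,zu),'lug far bottom edge',tl(132,250,zu),tl(594,250,zu),'disc top far',tl(362,157,zu+.024))
E
```

```text
collar inner corners [ 12.1 -31.   36.7] [12.5 30.2 36.7] outer [ 20.1 -43.6  36.7] [20.6 43.  36.7] inner far [32.1 -0.5 36.7] outer far [49.  -0.  36.7]
disc far bottom [29.5 -0.5 28.5] lug far bottom edge [  7.  -38.6  28.5] [ 7.  38.1 28.5] disc top far [30.2 -0.5  4.5]
```

Call:
{"api": "move_arm", "payload": {
  "moves": [
    {"tx": 0.1, "ty": 0, "tz": 0, "wx": 0, "wy": 0, "wz": 0},
    {"tx": 0.1, "ty": 0, "tz": 0.3, "wx": 0, "wy": 0, "wz": 0},
    {"tx": 0.1, "ty": 0, "tz": 0.6, "wx": 0, "wy": 0, "wz": 0},
    {"tx": 0.1, "ty": 0, "tz": 0.8, "wx": 0, "wy": 0, "wz": 0},
    {"tx": 0.1, "ty": 0, "tz": 1, "wx": 0, "wy": 0, "wz": 0},
    {"tx": 0.1, "ty": 0, "tz": 1.2, "wx": 0, "wy": 0, "wz": 0},
    {"tx": 0.1, "ty": 0, "tz": 1.4, "wx": 0, "wy": 0, "wz": 0},
    {"tx": 0.1, "ty": 0, "tz": 1.5, "wx": 0, "wy": 0, "wz": 0},
    {"tx": 0.1, "ty": 0, "tz": 1.6, "wx": 0, "wy": 0, "wz": 0},
    {"tx": 0.1, "ty": 0, "tz": 1.6, "wx": 0, "wy": 0, "wz": 0}
  ]
}}

```text
time: 23.65
ee_pos: [0.6333, 0.0357, 0.1252]
orientation: [-0.0, 0.174, 0.985, -0.0]
ft_force: [-0.4, -0.7, -0.8]
finger_gap: 0.0274
```

```bash
python3 - <<'E'
from h import *
im,ps=snap('wrist','pics/w18.png')
cv2.imwrite('pics/w18c.png',cv2.resize(im[190:390,200:440],None,fx=3,fy=3,interpolation=cv2.INTER_CUBIC))
s=state(); print(s['wrist_torque'].round(2))
E
```

```text
t 23.7 p [0.6333 0.0357 0.1252] x [-0.939  0.343  0.   ] z [-0. -0. -1.] gap 0.0271 F [ 0.1 -0.5 -1. ] q [ 0.4   0.69 -0.72  1.69  0.54  0.97  0.7 ]
[ 0.08 -0.02  0.08]
```

View pics/w18c.png

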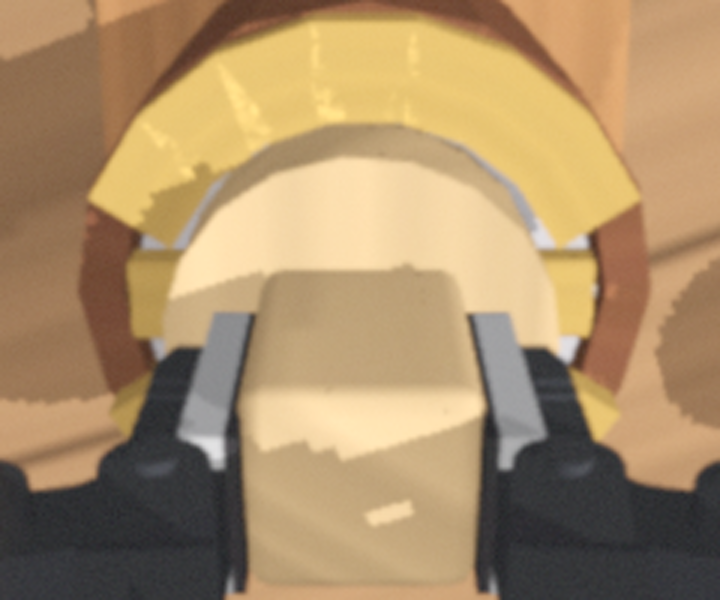

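Call:
{"api": "move_arm", "payload": {
  "moves": [
    {"tx": 0, "ty": 0, "tz": 0.3, "wx": 0, "wy": 0, "wz": 0},
    {"tx": 0, "ty": 0, "tz": 0.5, "wx": 0, "wy": 0, "wz": 0},
    {"tx": 0, "ty": 0, "tz": 0.7, "wx": 0, "wy": 0, "wz": 0},
    {"tx": 0, "ty": 0, "tz": 0.9, "wx": 0, "wy": 0, "wz": 0},
    {"tx": 0, "ty": 0, "tz": 1.0, "wx": 0, "wy": 0, "wz": 0},
    {"tx": 0, "ty": 0, "tz": 1.1, "wx": 0, "wy": 0, "wz": 0},
    {"tx": 0, "ty": 0, "tz": 1.1, "wx": 0, "wy": 0, "wz": 0},
    {"tx": 0, "ty": 0, "tz": 1.1, "wx": 0, "wy": 0, "wz": 0},
    {"tx": 0, "ty": 0, "tz": 1.1, "wx": 0, "wy": 0, "wz": 0},
    {"tx": 0, "ty": 0, "tz": 1.1, "wx": 0, "wy": 0, "wz": 0}
  ]
}}

```text
time: 24.95
ee_pos: [0.6336, 0.0358, 0.1148]
orientation: [0.0, 0.174, 0.985, -0.0]
ft_force: [-1.3, -0.5, 7.1]
finger_gap: 0.0273
```

```bash
python3 - <<'E'
from h import *
im,ps=snap('wrist','pics/w19.png')
cv2.imwrite('pics/w19c.png',cv2.resize(im[190:390,200:440],None,fx=3,fy=3,interpolation=cv2.INTER_CUBIC))
s=state(); print(s['wrist_torque'].round(2))
E
```

```text
t 25.0 p [0.6336 0.0357 0.1148] x [-0.939  0.343 -0.001] z [ 0.001 -0.    -1.   ] gap 0.0273 F [-1.4 -1.2  6.8] q [ 0.39  0.7  -0.71  1.69  0.55  0.95  0.69]
[-0.14  0.36 -0.03]
```

View pics/w19c.png

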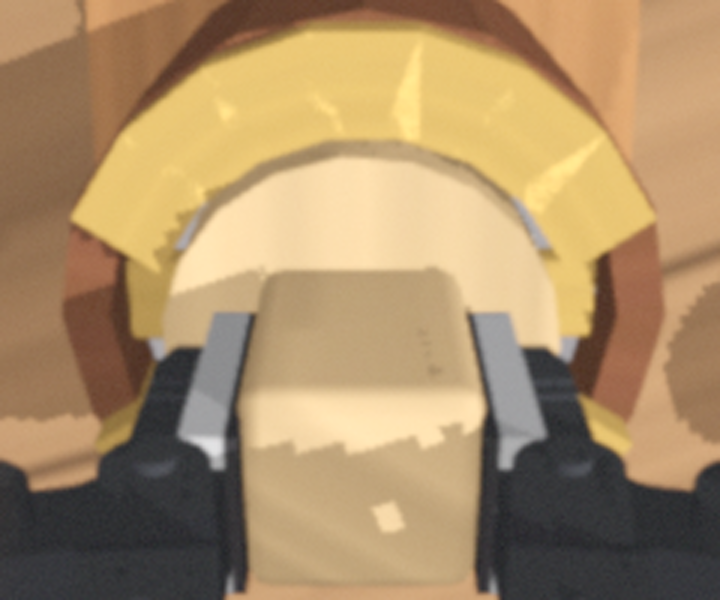

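Call:
{"api": "move_arm", "payload": {
  "moves": [
    {"tx": 0, "ty": 0, "tz": 0, "wx": 0, "wy": 0, "wz": 5},
    {"tx": 0, "ty": 0, "tz": 0, "wx": 0, "wy": 0, "wz": 13},
    {"tx": 0, "ty": 0, "tz": 0, "wx": 0, "wy": 0, "wz": 21},
    {"tx": 0, "ty": 0, "tz": 0, "wx": 0, "wy": 0, "wz": 29},
    {"tx": 0, "ty": 0, "tz": 0, "wx": 0, "wy": 0, "wz": 37},
    {"tx": 0, "ty": 0, "tz": 0, "wx": 0, "wy": 0, "wz": 45},
    {"tx": 0, "ty": 0, "tz": 0, "wx": 0, "wy": 0, "wz": 53},
    {"tx": 0, "ty": 0, "tz": 0, "wx": 0, "wy": 0, "wz": 60},
    {"tx": 0, "ty": 0, "tz": 0, "wx": 0, "wy": 0, "wz": 65},
    {"tx": 0, "ty": 0, "tz": 0, "wx": 0, "wy": 0, "wz": 67}
  ]
}}

```text
time: 26.25
ee_pos: [0.6343, 0.036, 0.1152]
orientation: [0.001, 0.689, 0.725, 0.001]
ft_force: [-1.8, -1.8, 6.1]
finger_gap: 0.0272
```

```bash
python3 - <<'E'
from h import *
im,ps=snap('wrist','pics/w20.png')
s=state(); print(s['wrist_torque'].round(2), np.degrees(np.arctan2(*rot(s['orientation'])[[1,0],0])))
E
```

```text
t 26.3 p [0.6343 0.036  0.1152] x [-0.05   0.999 -0.   ] z [ 0.002 -0.    -1.   ] gap 0.0273 F [0.2 0.8 6.3] q [ 0.21  0.62 -0.44  1.71  0.33  0.88 -0.32]
[-0.    0.12  0.08] 92.86385053042461
```

View pics/w20.png

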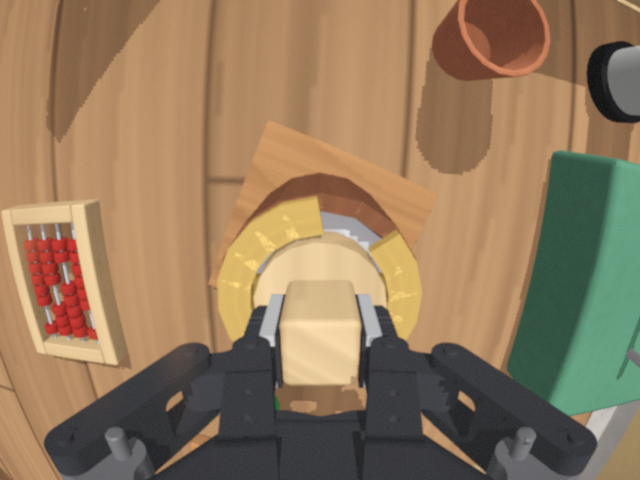

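Call:
{"api": "move_arm", "payload": {
  "moves": [
    {"tx": 0, "ty": 0, "tz": 0, "wx": 0, "wy": 0, "wz": 1.5},
    {"tx": 0, "ty": 0, "tz": 0, "wx": 0, "wy": 0, "wz": 3},
    {"tx": 0, "ty": 0, "tz": 0, "wx": 0, "wy": 0, "wz": 4.5},
    {"tx": 0, "ty": 0, "tz": 0, "wx": 0, "wy": 0, "wz": 5},
    {"tx": 0, "ty": 0, "tz": 0, "wx": 0, "wy": 0, "wz": 5},
    {"tx": 0, "ty": 0, "tz": 0, "wx": 0, "wy": 0, "wz": 5},
    {"tx": 0, "ty": 0, "tz": -0.1, "wx": 0, "wy": 0, "wz": 5},
    {"tx": 0, "ty": 0, "tz": -0.2, "wx": 0, "wy": 0, "wz": 5},
    {"tx": 0, "ty": 0, "tz": -0.3, "wx": 0, "wy": 0, "wz": 5},
    {"tx": 0, "ty": 0, "tz": -0.3, "wx": 0, "wy": 0, "wz": 5}
  ]
}}

```text
time: 27.55
ee_pos: [0.6338, 0.0355, 0.1156]
orientation: [0.0, 0.719, 0.695, 0.0]
ft_force: [6.5, 0.0, -9.0]
finger_gap: 0.027
```

```bash
python3 - <<'E'
from h import *
im,ps=snap('wrist','pics/w21.png')
s=state(); print(s['wrist_torque'].round(2), np.degrees(np.arctan2(*rot(s['orientation'])[[1,0],0])))
E
```

```text
t 27.6 p [0.6338 0.0355 0.1157] x [0.035 0.999 0.   ] z [ 0.001  0.    -1.   ] gap 0.0277 F [ 6.3 -1.3 -8.9] q [ 0.2   0.62 -0.43  1.71  0.32  0.88 -0.39]
[-0.28 -1.63  1.68] 88.00914024506298
```

View pics/w21.png

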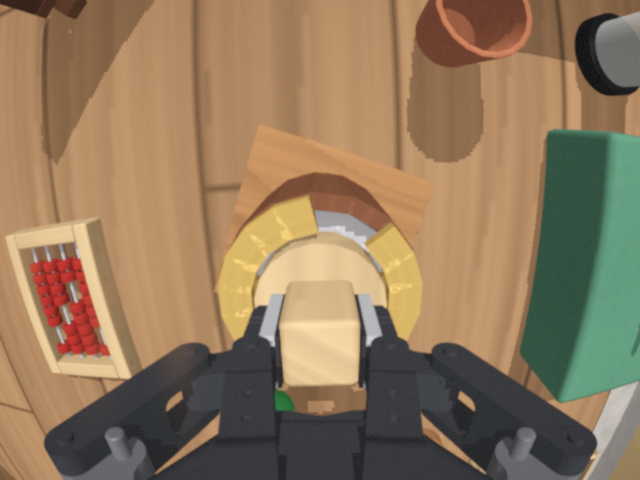

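Call:
{"api": "move_arm", "payload": {
  "moves": [
    {"tx": 0, "ty": 0, "tz": 0.15, "wx": 0, "wy": 0, "wz": -1},
    {"tx": 0, "ty": 0, "tz": 0.15, "wx": 0, "wy": 0, "wz": -1},
    {"tx": 0, "ty": 0, "tz": 0.15, "wx": 0, "wy": 0, "wz": -1},
    {"tx": 0, "ty": 0, "tz": 0.15, "wx": 0, "wy": 0, "wz": -1},
    {"tx": 0, "ty": 0, "tz": -1, "wx": 0, "wy": 0, "wz": -1},
    {"tx": 0, "ty": 0, "tz": -3, "wx": 0, "wy": 0, "wz": -1},
    {"tx": 0, "ty": 0, "tz": -6, "wx": 0, "wy": 0, "wz": -1},
    {"tx": 0, "ty": 0, "tz": -9, "wx": 0, "wy": 0, "wz": -1},
    {"tx": -4, "ty": 0, "tz": -11, "wx": 0, "wy": 0, "wz": -1},
    {"tx": -8, "ty": 0, "tz": -12, "wx": 0, "wy": 0, "wz": -1}
  ],
  "claw": 5.5
}}

```text
time: 28.85
ee_pos: [0.6314, -0.0445, 0.2408]
orientation: [0.002, 0.713, 0.701, 0.001]
ft_force: [-0.1, -0.8, -0.2]
finger_gap: 0.0549
```

Call:
{"api": "move_arm", "payload": {
  "moves": [
    {"tx": 0, "ty": 0, "tz": 0, "wx": 0, "wy": 0, "wz": 0},
    {"tx": 0, "ty": 0, "tz": 0, "wx": 0, "wy": 0, "wz": 0},
    {"tx": 0, "ty": 0, "tz": 0, "wx": 0, "wy": 0, "wz": 0},
    {"tx": 0, "ty": 0, "tz": 0, "wx": 0, "wy": 0, "wz": 0},
    {"tx": 0, "ty": 0, "tz": 0, "wx": 0, "wy": 0, "wz": 0},
    {"tx": 0, "ty": 0, "tz": 0, "wx": 0, "wy": 0, "wz": 0},
    {"tx": 0, "ty": 0, "tz": 0, "wx": 0, "wy": 0, "wz": 0},
    {"tx": 0, "ty": 0, "tz": 0, "wx": 0, "wy": 0, "wz": 0},
    {"tx": 0, "ty": 0, "tz": 0, "wx": 0, "wy": 0, "wz": 0},
    {"tx": 0, "ty": 0, "tz": 0, "wx": 0, "wy": 0, "wz": 0}
  ]
}}

```text
time: 30.1
ee_pos: [0.6305, -0.0443, 0.2373]
orientation: [0.0, 0.713, 0.701, 0.0]
ft_force: [-0.2, -0.5, 0.5]
finger_gap: 0.0548
```

```bash
python3 - <<'E'
from h import *
im,ps=snap('wrist','pics/w22.png')
cv2.imwrite('pics/w22c.png',cv2.resize(im[60:240,220:420],None,fx=3,fy=3,interpolation=cv2.INTER_CUBIC))
im,_=snap('scene','pics/s22.png')
cv2.imwrite('pics/s22c.png',cv2.resize(im[200:330,290:430],None,fx=4,fy=4,interpolation=cv2.INTER_CUBIC))
s=state()
E
```

```text
t 30.2 p [ 0.6305 -0.0443  0.2373] x [ 0.018  1.    -0.   ] z [ 0. -0. -1.] gap 0.055 F [-0.3  0.9  0.2] q [ 0.35  0.48 -0.46  1.62  0.23  1.1  -0.19]
```

View pics/w22.png

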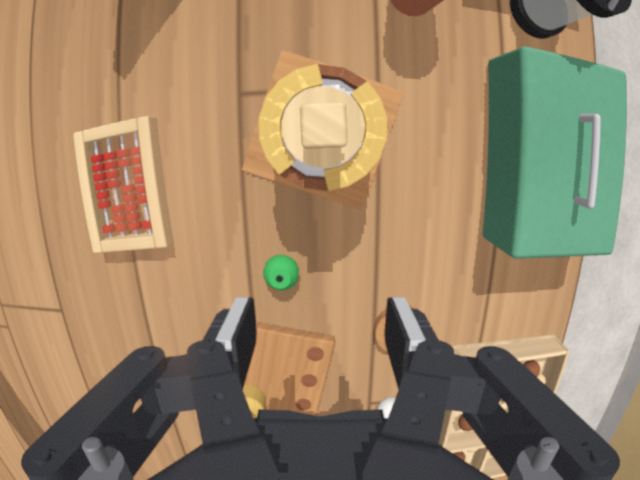

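View pics/w22c.png

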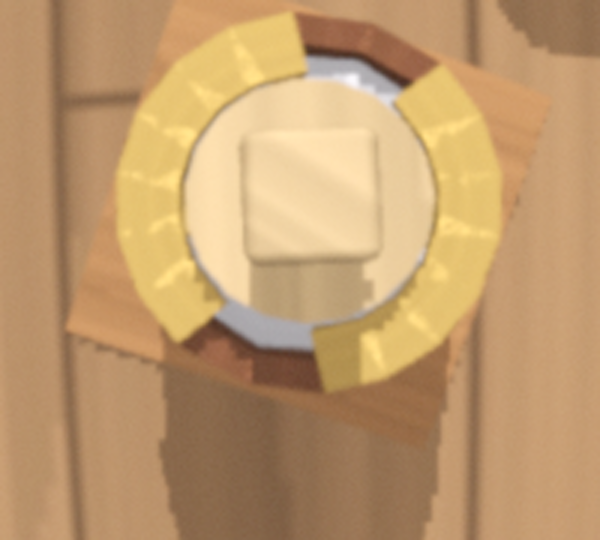

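View pics/s22.png

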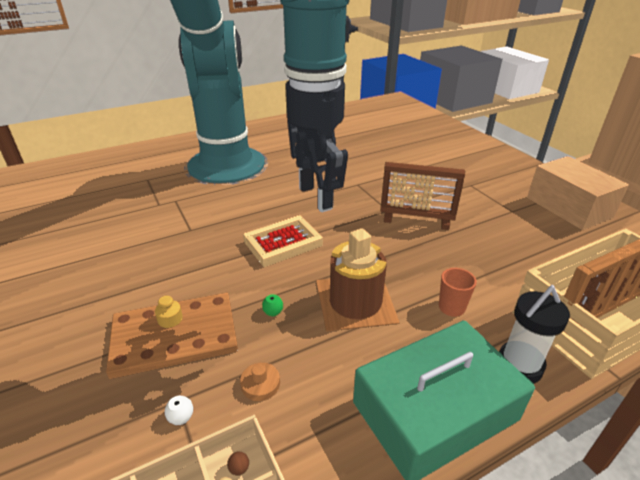

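View pics/s22c.png

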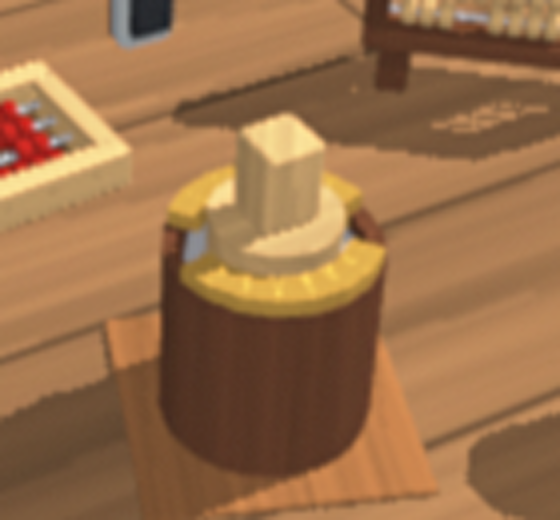

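```bash
python3 - <<'E'
from h import *
ps=pose('pics/w22.png'); g=lambda x,y,z:at('wrist',x/3+220,y/3+60,z,ps)
c=[(243,131),(377,128),(381,259),(247,264)]
P=[g(*a,.154) for a in c]; ang=lambda d:np.degrees(np.arctan2(d[1],d[0]))
print('knob c',np.mean(P,0),'yaw',ang(P[0]-P[3]),ang(P[1]-P[2]),ang(P[0]-P[1])-90,[np.linalg.norm(P[i]-P[(i+1)%4]).round(4) for i in range(4)])
s=[(305,70),(397,103),(222,308),(314,330)]; S=[g(*a,.105) for a in s]
print('jar c',np.mean(S,0),'slot',ang((S[0]+S[1]-S[2]-S[3])))
o1,d1=ray('scene',360.75,234.7); 
u,v=np.mean(c,0); o2,d2=ray('wrist',u/3+220,v/3+60,ps)
A=np.column_stack([d1,-d2]); t=np.linalg.lstsq(A,o2-o1,rcond=None)[0]; print(o1+t[0]*d1,o2+t[1]*d2)
for z in (.154,.160): print(proj('scene',[*np.mean(P,0)[:2],z]))
E
```

```text
knob c [0.63440277 0.034889   0.154     ] yaw 90.48441185654254 91.05514546639287 -269.5353379354864 [np.float64(0.0265), np.float64(0.0265), np.float64(0.0268), np.float64(0.0269)]
jar c [0.6342447 0.0345137 0.105    ] slot 69.71275965693317
[0.63619041 0.03755629 0.15212853] [0.63441212 0.03483558 0.15203393]
[358.85610522 233.65867653]
[359.0521647  230.69242271]
```

```bash
python3 -c "
from station import workorder
print(workorder.job_done())"
```

```text
the job is handed in; nothing more can be done
None
```

Both acacia beads are in the jar, and the bayonet lid is pushed down and turned clockwise to its stop. I handed the job in at about 30 s of the 70 s allowed; handing in reports no verdict.

- **Beads:** each fell through the ring on the first release. The wrist camera showed them in the jar, apparently stacked, before I fetched the lid.
- **Lid travel:** it entered the slots without force. Pressing it took about 7 N, which is roughly 9.7 mm of spring travel by the tool height. It then turned about 72° by the wrist's heading until it met the stop (1.7 N m). An upward pull of about 9 N before release did not lift it out.
- **After release:**

| Check | Measured | Requirement |
|---|---|---|
| Offset of lid from jar axis | about 0.5 mm | under 6 mm |
| Turn from the slots | about 69° | at least 60° |
| Knob top height | about 152 mm | 154 mm when locked, 160 mm when unlocked |

  The lid looks level and its lugs are out of sight under the collar.
- **Bystanders:** none looks moved in the last scene picture. I judged that by eye and did not measure it.
- **Disagreements:**
  - The cameras differ by 2–3 mm on the jar and knob position. I used relative wrist-camera measurements for the fit.
  - The 72° wrist heading and the 69° turn seen after release differ by 3°. I put that down to give in the grip at the stop and reading error.

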